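Point out the empty hollow and the stray weight

TASK

One brass weight of the set is missing from its wooden block: show a colleague where it goes and where it is. With the fingertips just above it (within 4 cm), point at the one empty hollow in the block for at least a second, then in the same way point at the larger of the two brass weights that stand on the bench outside the block, and finish there, still pointing. Touch nothing at all on the bench, and do not point at the smaller weight.

Things in the scene. Friction and masses are not known exactly. Their poses are not given: they have to be found in the camera images.
- block: fixed wooden storage block, 92 x 132 x 22 mm (its own x, y, z), with six round hollows of 25 mm diameter, 12 mm deep, 40 mm apart in two rows (at x = -20 and +20 mm) of three (at y = -40, 0 and +40 mm). Origin at the centre of its underside, on the bench; z up. Five hollows hold a brass weight each, whose knob tops stand 20 mm above the block's top face; which hollow is empty changes
- gap_mouth (a point): the centre of the mouth of the one empty hollow, level with the block's top face (22 mm above the bench); z up. The tops of the weights in the hollows beside it, 40 mm away, are 20 mm higher than this point
- stray_top (a point): the centre of the top of the larger loose brass weight: cylinder with a narrow neck and a knob, 21 mm in diameter and 32 mm tall, same as those in the block, standing upright on the bench outside the block, to the right of it (-y); the point is 32 mm above the bench
- stray: that larger loose brass weight (21 mm diameter, 32 mm tall, about 50 g); origin at the centre of its underside
- small_top (a point): the centre of the top of the smaller loose brass weight of the same shape (17 mm in diameter, 26 mm tall), also standing on the bench outside the block, some 8 to 20 cm from the larger; the point is 26 mm above the bench
- small: that smaller loose brass weight; origin at the centre of its underside
- kept_1: one of the five brass weights in the block, 21 mm diameter, 32 mm tall, standing in a hollow on its floor 10 mm above the bench; origin at the centre of its underside
- kept_2: one of the five brass weights in the block, 21 mm diameter, 32 mm tall, standing in a hollow on its floor 10 mm above the bench; origin at the centre of its underside
- kept_3: one of the five brass weights in the block, 21 mm diameter, 32 mm tall, standing in a hollow on its floor 10 mm above the bench; origin at the centre of its underside
- kept_4: one of the five brass weights in the block, 21 mm diameter, 32 mm tall, standing in a hollow on its floor 10 mm above the bench; origin at the centre of its underside
- kept_5: one of the five brass weights in the block, 21 mm diameter, 32 mm tall, standing in a hollow on its floor 10 mm above the bench; origin at the centre of its underside
- dish: bystander: round glass dish, 64 mm diameter, 14 mm tall, near the two loose weights on their far side; origin at the centre of its underside
- clock: bystander: white countdown timer standing on its foot, 36 x 68 x 61 mm tall; origin at the centre of its underside
- dropper: bystander: brown dropping bottle with a red rubber teat, 42 mm diameter, 108 mm tall; origin at the centre of its underside
- beaker: bystander: glass beaker, 65 x 75 x 89 mm tall, beyond the block; origin at the centre of its underside
- pincers: bystander: steel tweezers lying flat, 124 mm long, to the left of the block; origin at the centre of their underside
- tape: bystander: roll of paper tape lying flat, 104 mm diameter, 24 mm tall, on the left; origin at the centre of its underside

How it is judged (in metres and radians):
On the way, in this order (a step that is already met when the one before it is completed fails the run):
1. the fingertips point at the empty hollow for a second (horizontal distance between the grasp point and gap_mouth below 0.016 m and z of the grasp point in the frame of gap_mouth between 0.012 and 0.08 m), for 0.8 s.
2. the fingertips point at the larger loose weight for a second (horizontal distance between the grasp point and stray_top below 0.016 m and z of the grasp point in the frame of stray_top between 0.012 and 0.08 m), for 0.8 s.
At the end, for the whole second after the job is handed in: The point between the finger pads, which lies about 19 mm behind the tips, is within 16 mm horizontally of the larger loose weight's top and 12 to 80 mm above it; no brass weight has moved by 4 mm, nothing else on the bench by 10 mm (all of step 2 and distance of each of stray, small, kept_1, kept_2, kept_3, kept_4, kept_5 from where it was at the start of the episode below 0.004 m and distance of each of dish, clock, dropper, beaker, pincers, tape from where it was at the start of the episode below 0.01 m); the robot touches nothing.
It fails at once if the robot touches anything on the bench (contact force between any of the fingers, the arm and anything else above 0.3 N).
It fails at once if the fingertips point closely at the smaller weight (horizontal distance between the grasp point and small_top below 0.01 m and z of the grasp point in the frame of small_top below 0.04 m).
It also fails if it takes over 42 s, if anything falls off the work surface, if the arm or the gripper's body presses on something with over 40 N, if the wrist force passes 120 N, or if a joint passes its speed limit or range.

ROBOT

A 6-joint arm with a two-finger parallel gripper is mounted at the origin on the work surface; the furniture and walls round the work are solid. World frame = base frame: x ahead of the robot, y to its left, z up, the work surface at z = 0. Lengths are in m, angles in degrees, forces in N, time in s.
With the tool pointing down it reaches from about 0.35 to 0.725 m from the base axis. Payload 4.3 kg.
Tool frame: the origin (TCP) lies on the centre line of the jaws, within the pads' length; the fingertips stand 17 mm ahead of it and the grasp point (between the pads) lies 2 mm behind it (tip_reach is the distance from the TCP to the fingertips, in m); z points along the fingers, x is the direction in which the jaws open and shut, and the axes are right-handed (so a half turn about z gives the same grasp; the last joint's range is limited). The gripper opens to 85 mm and grips with 20 to 120 N. Pads are 22 mm wide; open, the fingers measure 114 mm over their backs; the gripper's body (76 mm by 85 mm) begins 54 mm behind the grasp point. The pads swing forward as they close: fully open they stand 13 mm farther back than shut.
Start: joints at [-78.913, 21.618, 4.641, 73.018, 0, 83.68], TCP at [0.172, -0.549, 0.248] pointing down, gripper open.
Joint ranges: [-156.06, 156.06], [-48.1, 94.91], [-58.44, 69.94], [-101.28, 121.22], [-78.64, 73.56], [-180, 180]. Speed limits (degrees/s): [147.25, 147.25, 180, 180, 180, 180].

INTERFACE

Orientations are given as [roll, pitch, yaw] about the fixed x, y, z axes, in that order (R = Rz(yaw) Ry(pitch) Rx(roll)).
In Python, from plant import * gives the robot as it stands.
- The arm moves only by the shell command python3 -m creep 'ROWS' [FORCE]. ROWS is JSON, a list of rows, each an object with "travel": the shift along the world's x, y, z in cm, a list of three; "yaw": the turn about the world's z in degrees; "fingers": the finger opening in cm, from 0 to 8.54. A call has 1 to 5 rows; each row is the pose to reach, as a shift and turn from the pose measured when the call began; what a row does not reach only later rows make up. A row lasts 1/12 s, in which the tool goes at most 41.7 mm and 7.16 degrees, less where a joint would pass 70% of its speed; a pose out of reach is approached as far as the arm can. A call with a gripper value outside its range is refused whole. The fingers move at their own pace and stop on an object; FORCE is the grip in N (left out, the last holds). Time passes only in rows, so rows that repeat a pose let the fingers close. It gives the time, the measured TCP pose, the force and the opening at its end, in the units of the state.
- sense(): the state, without advancing time (a new reading comes with each control period).
- read_camera(name): name is "side" or "top" or "wrist"; returns a dict with "color" (384x512x3 uint8, red, green, blue), "intrinsics" (3x3 intrinsics, pixels), "world_from_camera" (4x4, takes a point from camera to world coordinates); the wrist camera has in their place "T_tool_cam" (4x4, takes a point from camera to tool coordinates, whose origin is the TCP and whose axes are the tool frame's). Camera axes: x right, y down, z forward; pixel columns grow to the right and rows downward; lengths in m; the calibration is good to about 2 mm. The wrist camera is an equidistant fisheye: a pixel r from the principal point sees the ray r / f radians off the axis. A picture is of the moment at which its call begins: read the wrist's pose just before it. There is no depth.
- job_done(): hands the job in, once; it reports no verdict.
The state is a dict: "time_s": time; "joint_pos": joint angles; "qvel": joint speeds; "effort": joint torques, N m; "tcp_pos": TCP position; "orientation": TCP orientation; "force": force on the tool from outside, world axes, zero at the start; "moment": the same for the moment, N m; "gripper_width": finger opening in m.
Only numpy, scipy, OpenCV 4.12 (cv2) and the standard library are available. Lean on these libraries where they do the work, as an engineer would, in place of code of your own. Each camera call takes 0.05 s, during which the arm holds its last target.

## Working session

There is one attempt and no reset: what is moved stays moved. The work goes in short steps, Python scripts to look and compute and a shell command to move; the robot and the scene stay as the last step left them, time stands still between calls to the robot, and variables do not carry over. Pictures are saved under pics/ and viewed, and the job is handed in when it is done.

```bash
ls; mkdir -p pics
python3 - <<'E'
from plant import *
import cv2
print(sense())
for n in ("top","side","wrist"):
    c=read_camera(n); cv2.imwrite(f"pics/{n}0.png",c["color"][:,:,::-1])
    print(n,[(k,c[k].tolist()) for k in c if k!="color"])
E
```

```text
pics
{'time_s': 0.0, 'joint_pos': array([-7.89134126e+01,  2.16609127e+01,  4.56116873e+00,  7.30180100e+01,
       -7.95911140e-04,  8.36812647e+01]), 'qvel': array([-0.01582238,  0.0808276 , -0.07171704, -0.0563444 , -0.07697276,
       -0.00607107]), 'effort': array([ 1.86279776e-04, -4.63605881e+01,  2.69875377e+01,  2.09133880e-02,
       -2.70318587e-04, -4.63255290e-06]), 'tcp_pos': array([ 0.17188826, -0.54804345,  0.24735872]), 'orientation': array([-1.79987831e+02,  1.17126147e-01, -7.25946640e+01]), 'force': array([-0.33773964,  0.53987968, -0.36304022]), 'moment': array([ 0.01162104, -0.02957073, -0.02329484]), 'gripper_width': 0.08538947512897191}
top [('intrinsics', [[348.1357741265154, 0.0, 254.70207644605395], [0.0, 348.1357741265154, 189.20183778899747], [0.0, 0.0, 1.0]]), ('world_from_camera', [[-0.014973603369430023, -0.9963677966288932, 0.08382723330171135, 0.48859150084972147], [-0.9998877948777442, 0.014884450070750215, -0.0016884314062685641, -0.1034090441085049], [0.0004345764113743995, -0.08384310935894429, -0.9964788729101922, 0.9110836488282964], [0.0, 0.0,
[... 189 characters left out ...]
 -0.39530265045304613, 0.4321355345422253, 0.09848446631298499], [-0.5856525605103894, 0.5419792516769925, -0.6027184824769125, 0.5769237526014551], [0.004047719965928871, -0.741616009331274, -0.6708124258439414, 0.7988286135987143], [0.0, 0.0, 0.0, 1.0]])]
wrist [('intrinsics', [[297.3186396354542, 0.0, 254.5569846785544], [0.0, 297.3186396354542, 192.86365959242684], [0.0, 0.0, 1.0]]), ('T_tool_cam', [[0.9999991567962779, -0.0012331651386065087, -0.00040707551313074657, -0.0001627408627489224], [0.0012977577776743052, 0.9603720954553111, 0.2787180548431062, -0.0702060820502773], [4.723857482117582e-05, -0.27871834811241836, 0.9603728860156358, -0.12543837227065746], [0.0, 0.0, 0.0, 1.0]])]
```

View pics/top0.png

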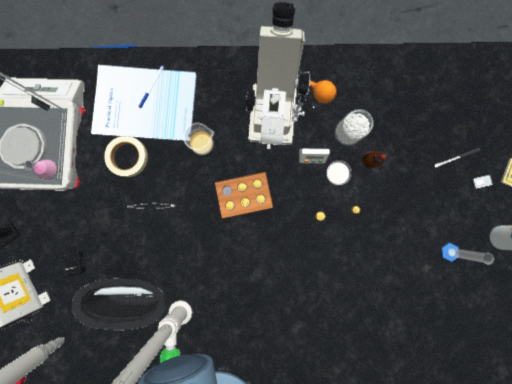

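View pics/side0.png

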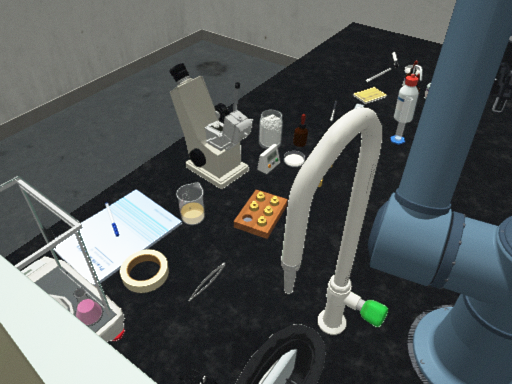

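```bash
python3 -c "
import cv2
a=cv2.imread('pics/top0.png');cv2.imwrite('pics/top0z.png',cv2.resize(a[120:320,150:410],None,fx=3,fy=3,interpolation=2))"
```

```text
(no output)
```

View pics/top0z.png

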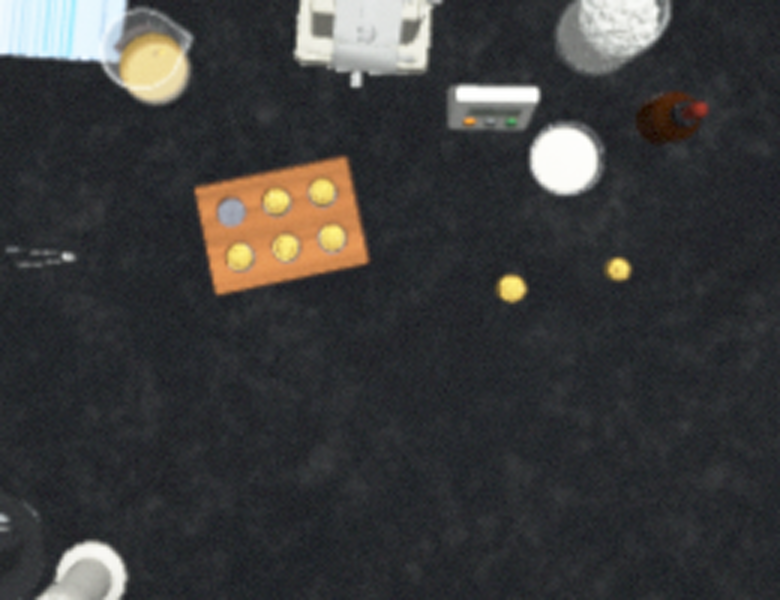

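The top view shows the empty (grey) hollow at about (227,190). The larger loose weight is at (320,216) and the smaller one at (356,210). There is a tall tap at (165–185,310–355), between the base and the left side of the block. Next I'll get precise positions.

```bash
cat > h.py <<'E'
import numpy as np,cv2
def ray(c,uv):
    K=c["intrinsics"];T=c["world_from_camera"]
    d=T[:3,:3]@np.linalg.solve(K,[uv[0],uv[1],1.]);return T[:3,3],d
def onz(c,uv,z):
    o,d=ray(c,uv);return o+d*(z-o[2])/d[2]
def proj(c,p):
    T=np.linalg.inv(c["world_from_camera"]);q=T[:3,:3]@p+T[:3,3];q=c["intrinsics"]@q;return q[:2]/q[2]
E
python3 - <<'E'
from plant import *
from h import *
t=read_camera("top");s=read_camera("side")
hsv=cv2.cvtColor(t["color"],cv2.COLOR_RGB2HSV)
m=cv2.inRange(hsv,(20,110,90),(35,255,255))
m[:160]=0;m[240:]=0;m[:,:200]=0;m[:,400:]=0
n,l,st,ce=cv2.connectedComponentsWithStats(m)
for i in range(1,n):
    if st[i,4]>8: print("brass",st[i],ce[i].round(1),onz(t,ce[i],.02).round(4),onz(t,ce[i],.036).round(4))
sat=hsv.copy(); b=cv2.inRange(hsv,(5,100,60),(18,255,255)); b[:165]=0;b[230:]=0;b[:,:205]=0;b[:,285:]=0
pts=cv2.findNonZero(b); n,l,st,ce=cv2.connectedComponentsWithStats(b);i=1+st[1:,4].argmax()
b=(l==i).astype('uint8');r=cv2.minAreaRect(cv2.findNonZero(b));print(r,"c",onz(t,r[0],.022))
print("corners",[onz(t,p,.022).round(3) for p in cv2.boxPoints(r)])
g=cv2.inRange(hsv,(100,20,60),(135,255,255));g[:180]=0;g[200:]=0;g[:,:218]=0;g[:,236:]=0
ys,xs=np.nonzero(g);print("gap px",xs.mean(),ys.mean(),len(xs),onz(t,(xs.mean(),ys.mean()),.010),onz(t,(xs.mean(),ys.mean()),.022))
# tap: match tip of arch & base between views
def tri(u,v):
    o1,d1=ray(t,u);o2,d2=ray(s,v);A=np.c_[d1,-d2];k=np.linalg.lstsq(A,o2-o1,rcond=None)[0]
    p,q=o1+k[0]*d1,o2+k[1]*d2;return ((p+q)/2).round(3),np.linalg.norm(p-q).round(3)
print("tap valve",tri((170,354),(374,313)),"arch?",tri((182,308),(362,113)))
for p in [(330,322),(291,290)]: print(p,onz(s,p,0),onz(s,p,.1))
E
python3 -c "
import cv2
a=cv2.imread('pics/top0.png');cv2.imwrite('pics/top0y.png',cv2.resize(a[264:384,60:260],None,fx=4,fy=4,interpolation=2))"
```

```text
brass [253 180   9   8  55] [256.9 183.5] [ 0.5782 -0.1109  0.02  ] [ 0.5766 -0.1107  0.036 ]
brass [238 183   8   8  54] [241.6 186.7] [ 0.5705 -0.0713  0.02  ] [ 0.569  -0.0719  0.036 ]
brass [257 195   8   9  53] [260.1 198.6] [ 0.5391 -0.1184  0.02  ] [ 0.5382 -0.1182  0.036 ]
brass [241 198   8   9  56] [244.7 202. ] [ 0.5311 -0.0788  0.02  ] [ 0.5303 -0.0792  0.036 ]
brass [226 201   8   9  55] [229.5 205.3] [ 0.5233 -0.0397  0.02  ] [ 0.5226 -0.0409  0.036 ]
brass [352 206   8   8  53] [355.7 209.4] [ 0.5078 -0.3622  0.02  ] [ 0.5075 -0.3576  0.036 ]
brass [316 212  10   9  75] [320.2 215.8] [ 0.493  -0.2711  0.02  ] [ 0.493  -0.2681  0.036 ]
((243.34193420410156, 194.74124145507812), (37.64995574951172, 53.150482177734375), 78.2317123413086) c [ 0.54959251 -0.07563053  0.022     ]
corners [array([0.584, 0.001, 0.022]), array([ 0.61 , -0.133,  0.022]), array([ 0.515, -0.151,  0.022]), array([ 0.49 , -0.018,  0.022])]
gap px 226.54545454545453 190.27272727272728 33 [ 0.56269558 -0.03178809  0.01      ] [ 0.56170872 -0.03274189  0.022     ]
tap valve (array([0.183, 0.09 , 0.098]), np.float64(0.009)) arch? (array([ 0.34 , -0.012,  0.417]), np.float64(0.056))
(330, 322) [0.2546691  0.09225103 0.        ] [0.23511739 0.15292396 0.1       ]
(291, 290) [0.36241018 0.07283741 0.        ] [0.32937109 0.1359406  0.1       ]
```

View pics/top0y.png

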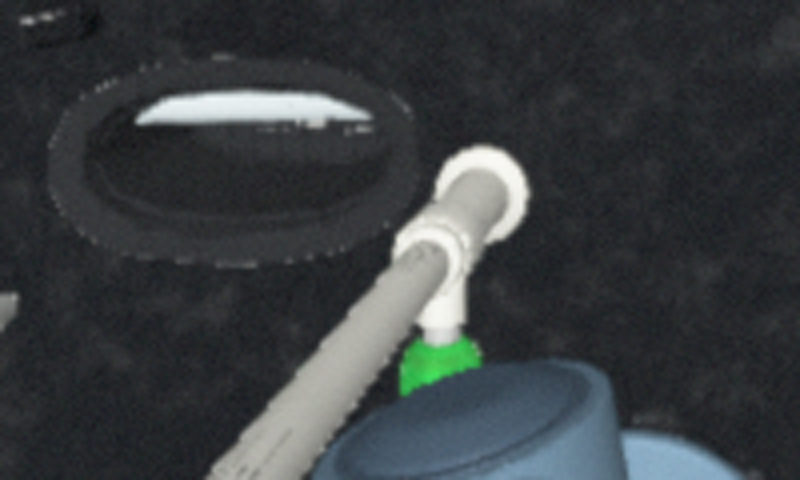

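View pics/wrist0.png

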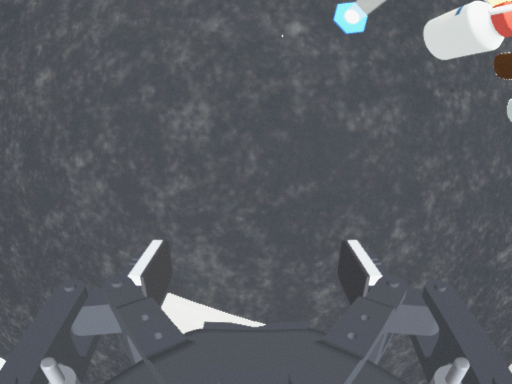

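```bash
python3 - <<'E'
from plant import *
from h import *
t=read_camera("top");s=read_camera("side")
print("tap base top",onz(t,(180,311),0),"side",onz(s,(330,322),0))
for z in (0,.1,.2,.3,.35,.4,.45,.5): print(z,proj(t,np.array([.255,.092,z])).round(),proj(s,np.array([.255,.092,z])).round())
print("base origin side",[proj(s,np.array([0,0,z])).round() for z in (0,.1,.2,.3)])
E
python3 -m creep '[{"travel":[3,4,1],"fingers":0},{"travel":[6,8,2],"fingers":0},{"travel":[9,12,2],"fingers":0},{"travel":[12,16,2],"fingers":0},{"travel":[15,20,2],"fingers":0}]'
```

```text
tap base top [0.25631723 0.09025616 0.        ] side [0.2546691  0.09225103 0.        ]
0 [179. 312.] [330. 322.]
0.1 [170. 323.] [336. 294.]
0.2 [158. 338.] [343. 260.]
0.3 [141. 359.] [352. 221.]
0.35 [131. 372.] [357. 198.]
0.4 [118. 387.] [363. 173.]
0.45 [103. 406.] [369. 144.]
0.5 [ 83. 430.] [376. 113.]
base origin side [array([469., 356.]), array([487., 329.]), array([510., 297.]), array([537., 258.])]$[0]: bad value
```

```bash
python3 -m creep '[{"travel":[3,4,1],"yaw":0,"fingers":0},{"travel":[6,8,2],"yaw":0,"fingers":0},{"travel":[9,12,2],"yaw":0,"fingers":0},{"travel":[12,16,2],"yaw":0,"fingers":0},{"travel":[15,20,2],"yaw":0,"fingers":0}]'
python3 - <<'E'
from plant import *
import cv2
print(sense())
for n in ("top","side"): cv2.imwrite(f"pics/{n}1.png",read_camera(n)["color"][:,:,::-1])
E
```

```text
time_s: 0.77
tcp_pos: [0.2967, -0.3819, 0.2682]
orientation: [-180.0, -0.0, -72.6]
force: [0.8, -0.6, -0.2]
gripper_width: 0.0258
{'time_s': 0.7667, 'joint_pos': array([-5.96855336e+01,  1.06324077e+01, -7.32129227e+00,  7.20070968e+01,
        2.03119521e-02,  1.02962244e+02]), 'qvel': array([ 53.94334696, -17.17778005, -21.26129287,  -4.29603625,
         0.23241495,  53.01899412]), 'effort': array([ -6.25203654, -36.29575253,  27.093485  ,   0.54536898,
        -0.16325028,  -0.80090979]), 'tcp_pos': array([ 0.29674573, -0.38190925,  0.26818555]), 'orientation': array([-1.79971412e+02, -3.36480423e-02, -7.26477789e+01]), 'force': array([ 0.78446377, -0.57059414, -0.15627546]), 'moment': array([-0.06651914, -0.07355371,  0.02880958]), 'gripper_width': 0.025764472838198563}
```

View pics/top1.png

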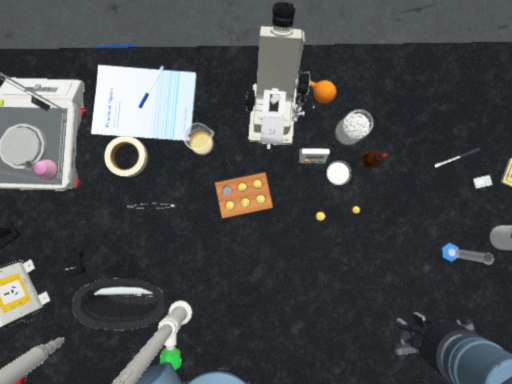

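View pics/side1.png

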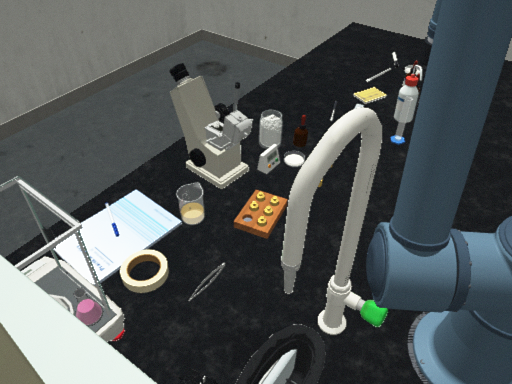

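The tap is tall, and the arm's upper link swings close to it when reaching the hollow. I'll model the tap and measure it before going on.

```bash
cat > tap.py <<'E'
from plant import *
from h import *
from scipy.optimize import least_squares
s=read_camera("side")
im=s["color"].copy()
# centreline pixels picked from the side picture by mask: near-white pipe
g=im.astype(int); m=((g.min(2)>120)).astype('uint8'); m[:,:275]=0; m[:,392:]=0; m[:95]=0; m[340:]=0
for r in (115,130,150,170,200,230,260,290):
    xs=np.nonzero(m[r])[0]; seg=np.split(xs,np.where(np.diff(xs)>2)[0]+1); print(r,[(a[0],a[-1]) for a in seg if len(a)>4])
for c in (320,330,340,350,360,370):
    ys=np.nonzero(m[:,c])[0]; seg=np.split(ys,np.where(np.diff(ys)>2)[0]+1); print("col",c,[(a[0],a[-1]) for a in seg if len(a)>4])
cv2.imwrite("pics/sidez.png",cv2.resize(im[90:340,270:400,::-1],None,fx=2.3,fy=2.3))
print(s["world_from_camera"][:3,3])
E
python3 tap.py
```

```text
115 [(np.int64(343), np.int64(376))]
130 [(np.int64(275), np.int64(280)), (np.int64(328), np.int64(359)), (np.int64(374), np.int64(381))]
150 [(np.int64(313), np.int64(340)), (np.int64(360), np.int64(378))]
170 [(np.int64(299), np.int64(326)), (np.int64(356), np.int64(372))]
200 [(np.int64(288), np.int64(311)), (np.int64(350), np.int64(367))]
230 [(np.int64(285), np.int64(304)), (np.int64(344), np.int64(359))]
260 [(np.int64(281), np.int64(300)), (np.int64(337), np.int64(353))]
290 [(np.int64(327), np.int64(350))]
col 320 [(np.int64(140), np.int64(179)), (np.int64(313), np.int64(327))]
col 330 [(np.int64(127), np.int64(165)), (np.int64(279), np.int64(333))]
col 340 [(np.int64(118), np.int64(151)), (np.int64(246), np.int64(317)), (np.int64(323), np.int64(332))]
col 350 [(np.int64(111), np.int64(139)), (np.int64(197), np.int64(268)), (np.int64(281), np.int64(306))]
col 360 [(np.int64(104), np.int64(129)), (np.int64(147), np.int64(229)), (np.int64(297), np.int64(308))]
col 370 [(np.int64(95), np.int64(101)), (np.int64(109), np.int64(123)), (np.int64(139), np.int64(173)), (np.int64(178), np.int64(186))]
[0.09848447 0.57692375 0.79882861]
```

View pics/sidez.png

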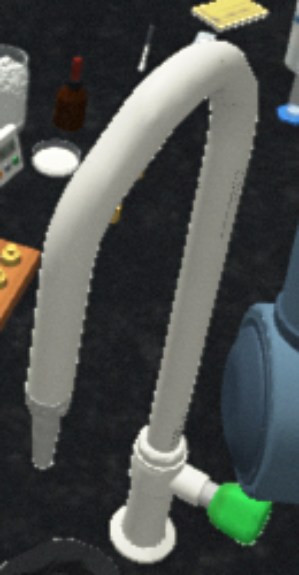

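```bash
cat > fit.py <<'E'
from plant import *
from h import *
from scipy.optimize import least_squares
import pickle
s=read_camera("side");t=read_camera("top")
sp=[(294.5,230),(290.5,260),(299.5,200),(312.5,170),(326.5,150),(350,125),(360,116.5),(340,134.5),(330,146),(358.5,200),(364,170),(369,150),(345,260)]
def curve(p):
    x,y,th,R,zc=p; u=np.array([np.cos(th),np.sin(th),0]);b=np.array([x,y,0])
    a=np.linspace(0,np.pi,60)
    P=[b+[0,0,z] for z in np.linspace(.1,zc,30)]+[b+u*R*(1-np.cos(k))+np.array([0,0,zc+R*np.sin(k)]) for k in a]+[b+2*R*u+[0,0,z] for z in np.linspace(zc,.2,40)]
    return np.array(P)
def pr(c,P): return np.array([proj(c,q) for q in P])
def dist(Q,pt):
    A,B=Q[:-1],Q[1:];d=B-A;k=np.clip(((pt-A)*d).sum(1)/((d**2).sum(1)+1e-12),0,1);return np.linalg.norm(A+k[:,None]*d-pt,axis=1).min()
def f(p):
    P=curve(p);Q=pr(s,P);r=[dist(Q,np.array(a)) for a in sp]
    T=pr(t,P); r+=[dist(T,np.array(a)) for a in [(166,328),(120,381),(140,358)]]
    return r
best=None
for th in (0.5,1,1.57,2):
  for R in (.05,.08,.11):
    o=least_squares(f,[.255,.091,th,R,.42],x_scale=[.01,.01,.3,.03,.05])
    if best is None or o.cost<best.cost: best=o
p=best.x;print(p,best.cost,np.round(f(p),1),"apex z centre",p[3]+p[4])
np.save("tap.npy",p)
im=s["color"][:,:,::-1].copy();cv2.polylines(im,[pr(s,curve(p)).astype(int).reshape(-1,1,2)],False,(0,0,255),1);cv2.imwrite("pics/tapfit.png",im)
E
python3 fit.py
```

```text
[0.25044571 0.09901956 1.53805448 0.09221633 0.44011837] 9.340004956449423 [0.9 0.3 1.5 1.5 0.4 1.6 2.  1.6 1.  0.2 1.  0.4 0.1 1.1 0.8 0.1] apex z centre 0.5323347029276387
```

View pics/tapfit.png

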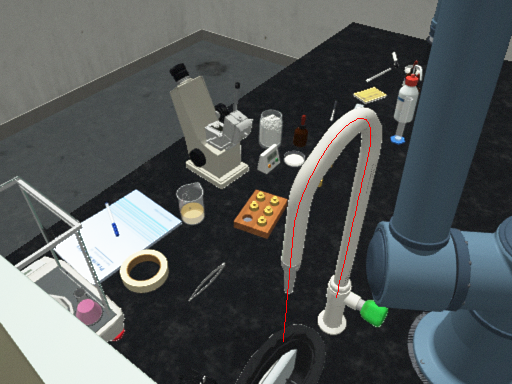

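```bash
cat > arm.py <<'E'
from plant import *
from h import *
st=sense();print(st["joint_pos"].round(2),st["tcp_pos"].round(4))
s=read_camera("side");t=read_camera("top")
def edges(c,rows,lo):
    hsv=cv2.cvtColor(c["color"],cv2.COLOR_RGB2HSV);m=cv2.inRange(hsv,(95,50,50),(115,255,255))
    for r in rows:
        xs=np.nonzero(m[r])[0];xs=xs[xs>lo];seg=np.split(xs,np.where(np.diff(xs)>4)[0]+1);print(r,[(int(a[0]),int(a[-1])) for a in seg if len(a)>4])
edges(s,range(5,330,20),380 if 0 else 370)
print("top");edges(t,range(300,384,8),120)
cv2.imwrite("pics/side2.png",cv2.resize(s["color"][:,352:,::-1],None,fx=1.5,fy=1.5));cv2.imwrite("pics/top2.png",cv2.resize(t["color"][264:,120:,::-1],None,fx=2,fy=2))
E
python3 arm.py
```

```text
[-5.9840e+01  1.0760e+01 -7.2100e+00  7.2020e+01 -3.0000e-02  1.0272e+02] [ 0.296  -0.3836  0.2679]
5 [(438, 511)]
25 [(432, 511)]
45 [(432, 507)]
65 [(427, 501)]
85 [(422, 495)]
105 [(418, 488)]
125 [(413, 482)]
145 [(408, 475)]
165 [(404, 469)]
185 [(399, 463)]
205 [(395, 457)]
225 [(377, 450), (499, 511)]
245 [(371, 511)]
265 [(371, 511)]
285 [(375, 511)]
305 [(381, 452), (457, 511)]
325 [(417, 511)]
top
300 []
308 []
316 []
324 []
332 []
340 [(455, 490)]
348 [(448, 504)]
356 [(445, 511)]
364 [(158, 170), (445, 511)]
372 [(144, 177), (205, 229), (443, 511)]
380 [(139, 182), (190, 243), (446, 511)]
```

View pics/side2.png

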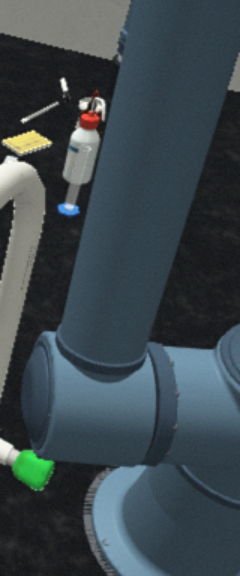

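View pics/top2.png

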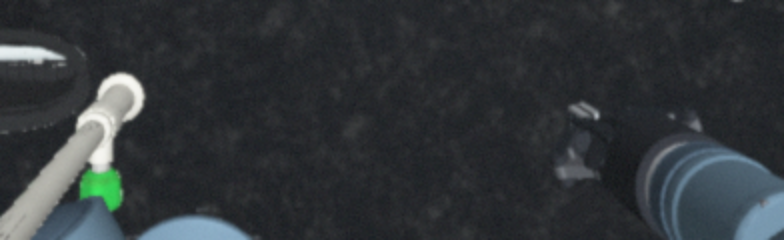

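```bash
cat > armfit.py <<'E'
from plant import *
from h import *
from scipy.optimize import least_squares
s=read_camera("side")
hsv=cv2.cvtColor(cv2.imread("pics/side0.png"),cv2.COLOR_BGR2HSV);m=cv2.inRange(hsv,(95,50,50),(115,255,255))
e0=[]
for r in range(25,190,20):
    xs=np.nonzero(m[r])[0];xs=xs[xs>385];seg=np.split(xs,np.where(np.diff(xs)>4)[0]+1);a=max(seg,key=len);e0.append((r,int(a[0]),int(a[-1])))
print(e0)
e1=[(45,432,507),(65,427,501),(85,422,495),(105,418,488),(125,413,482),(145,408,475),(165,404,469),(185,399,463),(205,395,457)]
obs=[]
for (r,a,b) in e0:
    obs.append((-78.913,21.66,r,a,-1))
    if b<505: obs.append((-78.913,21.66,r,b+1,1))
for (r,a,b) in e1: obs+= [(-59.84,10.76,r,a,-1),(-59.84,10.76,r,b+1,1)]
def res(p,full=False):
    h,L,rho,tap=p;out=[]
    for j1,j2,r,c,sg in obs:
        q,w=np.radians([j1,j2]);fw=np.array([np.cos(q),np.sin(q),0]);lf=np.array([-np.sin(q),np.cos(q),0])
        S=lf*L+[0,0,h];d=fw*np.sin(w)+np.array([0,0,np.cos(w)])
        o,v=ray(s,(c,r));v=v/np.linalg.norm(v);n=np.cross(v,d);n/=np.linalg.norm(n)
        dist=(o-S)@n
        # param along axis
        A=np.c_[d,-v];k=np.linalg.lstsq(A,o-S,rcond=None)[0][0]
        # sign: which side
        out.append(abs(dist)-(rho+tap*k))
        if full: print(r,c,sg,round(k,3),round(dist,4),round(out[-1],4))
    return out
for L0 in (.05,.1,.15,.2):
    o=least_squares(res,[.2,L0,.06,0]);print(o.x.round(4),o.cost)
    b=o if L0==.05 or o.cost<b.cost else b
res(b.x,True)
E
python3 armfit.py
```

```text
[(25, 449, 511), (45, 442, 506), (65, 436, 499), (85, 431, 491), (105, 424, 484), (125, 418, 477), (145, 411, 470), (165, 405, 463), (185, 399, 455)]
[ 0.2579  0.1755  0.0407 -0.0023] 3.7199748524869247e-06
[ 0.2579  0.1755  0.0407 -0.0023] 3.719974852486944e-06
[ 0.2579  0.1755  0.0407 -0.0023] 3.719974852486967e-06
[ 0.2579  0.1755  0.0407 -0.0023] 3.7199748524869595e-06
25 449 -1 0.331 -0.0394 -0.0005
45 442 -1 0.304 -0.0405 0.0005
65 436 -1 0.276 -0.0404 0.0003
65 500 1 0.291 0.0405 0.0004
85 431 -1 0.247 -0.0388 -0.0013
85 492 1 0.264 0.0396 -0.0006
105 424 -1 0.217 -0.04 -0.0003
105 485 1 0.235 0.0398 -0.0004
125 418 -1 0.186 -0.0398 -0.0005
125 478 1 0.206 0.0401 -0.0002
145 411 -1 0.154 -0.041 0.0006
145 471 1 0.176 0.0404 0.0
165 405 -1 0.12 -0.0408 0.0003
165 464 1 0.144 0.0407 0.0003
185 399 -1 0.086 -0.0406 0.0
185 456 1 0.111 0.0396 -0.0008
45 432 -1 0.333 -0.0395 -0.0005
45 508 1 0.342 0.0401 0.0001
65 427 -1 0.309 -0.04 -0.0
65 502 1 0.32 0.0404 0.0004
85 422 -1 0.284 -0.0405 0.0005
85 496 1 0.297 0.0407 0.0007
105 418 -1 0.258 -0.0399 -0.0003
105 489 1 0.272 0.0401 -0.0
125 413 -1 0.23 -0.0404 0.0002
125 483 1 0.246 0.0404 0.0003
145 408 -1 0.201 -0.041 0.0007
145 476 1 0.219 0.0397 -0.0005
165 404 -1 0.17 -0.0403 -0.0
165 470 1 0.19 0.0401 -0.0002
185 399 -1 0.138 -0.0409 0.0005
185 464 1 0.16 0.0405 0.0001
205 395 -1 0.104 -0.0402 -0.0003
205 458 1 0.128 0.0409 0.0004
```

```bash
cat > tapfit.py <<'E'
from plant import *
from h import *
from scipy.optimize import least_squares
s=read_camera("side");t=read_camera("top")
im=cv2.imread("pics/side0.png")
g=im.astype(int);m=((g.min(2)>95)&(g.max(2)-g.min(2)<60)).astype('uint8')
m[:,:270]=0;m[:,392:]=0;m[:95]=0;m[275:]=0
n,l,stt,ce=cv2.connectedComponentsWithStats(m);i=1+stt[1:,4].argmax();m=(l==i).astype('uint8')
cs,_=cv2.findContours(cv2.resize(m,None,fx=4,fy=4,interpolation=cv2.INTER_LINEAR),cv2.RETR_CCOMP,cv2.CHAIN_APPROX_NONE)
pts=np.vstack([c[:,0] for c in cs if len(c)>200])/4.0-0.375
pts=pts[(pts[:,1]<268)][::9]
vis=cv2.resize(im,None,fx=2,fy=2)
for p in pts: cv2.circle(vis,tuple((p*2+.5).astype(int)),1,(0,0,255),-1)
cv2.imwrite("pics/cont.png",vis[180:580,520:820])
g=cv2.imread("pics/top0.png").astype(int);mt=((g.min(2)>95)&(g.max(2)-g.min(2)<60))
tp=[]
for r in range(334,384,4):
    xs=np.nonzero(mt[r,90:176])[0]+90;seg=max(np.split(xs,np.where(np.diff(xs)>2)[0]+1),key=len);tp.append((r,seg[0],seg[-1]))
print(tp)
rays=[ray(s,p) for p in pts]
trays=[ray(t,(e,r)) for r,a,b in tp for e in (a-.5,b+.5)]
def curve(p):
    x,y,th,R,zc,Rv,rho,sl=p; u=np.array([np.cos(th),np.sin(th),0]);b=np.array([x,y,0]);Z=np.array([0,0,1.])
    a=np.linspace(0,np.pi,41)[1:]
    return np.vstack([[b+Z*.1,b+Z*zc],[b+u*R*(1-np.cos(k))+Z*(zc+Rv*np.sin(k)) for k in a],[b+2*R*u+Z*zc+ (u*sl-Z)*.2]])
def rd(P,o,v):
    v=v/np.linalg.norm(v)
    # project polyline perpendicular to v
    B=np.linalg.svd(v[None])[2][1:];Q=(P-o)@B.T
    A,C=Q[:-1],Q[1:];d=C-A;k=np.clip(-(A*d).sum(1)/((d**2).sum(1)+1e-15),0,1);return np.linalg.norm(A+k[:,None]*d,axis=1).min()
def f(p):
    P=curve(p);return np.array([rd(P,o,v)-p[6] for o,v in rays+trays])*1000
def run(mask,name):
    best=None
    full=np.array([.252,.095,1.5,.09,.44,.09,.0125,0])
    for th in (1.0,1.5,2.0):
        x0=full.copy();x0[2]=th
        def ff(q):
            x=x0.copy();x[mask]=q
            if 5 not in mask:x[5]=x[3]
            return f(x)
        o=least_squares(ff,x0[mask],x_scale=np.array([.01,.01,.2,.02,.02,.02,.002,.1])[mask],loss='soft_l1',f_scale=1.)
        if best is None or o.cost<best[0]:
            x=x0.copy();x[mask]=o.x
            if 5 not in mask:x[5]=x[3]
            best=(o.cost,x,np.sqrt(np.mean(ff(o.x)**2)),np.percentile(abs(ff(o.x)),95), np.sqrt(np.diag(np.linalg.pinv(o.jac.T@o.jac))))
    print(name,best[0].round(1),best[1].round(4),"rms mm",best[2].round(2),best[3].round(2),"sd",best[4].round(4));return best[1]
a=run([0,1,2,3,4,6],"circle"); b=run([0,1,2,3,4,5,6],"ellipse"); c=run([0,1,2,3,4,5,6,7],"ell+slope"); d=run([0,1,2,3,4,6,7],"circ+slope")
np.save("tapc.npy",np.array([a,b,c,d]))
E
python3 tapfit.py
```

```text
[(334, np.int64(154), np.int64(175)), (338, np.int64(150), np.int64(175)), (342, np.int64(147), np.int64(175)), (346, np.int64(143), np.int64(161)), (350, np.int64(140), np.int64(158)), (354, np.int64(136), np.int64(156)), (358, np.int64(133), np.int64(153)), (362, np.int64(129), np.int64(150)), (366, np.int64(126), np.int64(147)), (370, np.int64(122), np.int64(144)), (374, np.int64(120), np.int64(141)), (378, np.int64(115), np.int64(138)), (382, np.int64(113), np.int64(135))]
circle 143.7 [0.2557 0.087  1.859  0.4738 0.3282 0.4738 0.0114 0.    ] rms mm 1.95 3.69 sd [0.0008 0.0013 0.0015 0.0166 0.0186 0.0004]
ellipse 418.7 [0.253  0.091  1.5123 0.0888 0.4488 0.0742 0.0131 0.    ] rms mm 3.68 6.79 sd [0.0002 0.0005 0.0041 0.0007 0.0019 0.002  0.0001]
ell+slope 412.5 [0.253  0.091  1.5037 0.0866 0.4512 0.0705 0.0131 0.0449] rms mm 3.67 6.87 sd [0.0002 0.0005 0.005  0.0009 0.0021 0.0022 0.0001 0.0119]
circ+slope 143.7 [ 0.2557  0.087   1.859   0.4738  0.3282  0.4738  0.0114 -0.3517] rms mm 1.95 3.69 sd [0.0008 0.0013 0.0015 0.0166 0.0186 0.0004 0.    ]
```

View pics/cont.png

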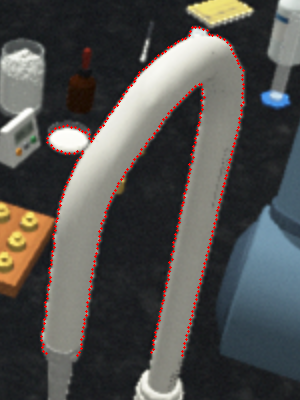

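```bash
sed '/^a=run/,$d' tapfit.py | sed '/^def run/,$d' > tf2.py
cat >> tf2.py <<'E'
def arc(A,C,B,r):
    # fillet at corner C between A-C-B with radius r
    a=(A-C)/np.linalg.norm(A-C);b=(B-C)/np.linalg.norm(B-C)
    ang=np.arccos(a@b);tl=r/np.tan(ang/2);bis=(a+b)/np.linalg.norm(a+b);O=C+bis*r/np.sin(ang/2)
    p=C+a*tl-O;q=C+b*tl-O;w=np.arccos(np.clip(p@q/r/r,-1,1))
    return [O+(np.sin((1-k)*w)*p+np.sin(k*w)*q)/np.sin(w) for k in np.linspace(0,1,15)]
def curve(p):
    x,y,th,D,z1,dz,rho,r1,r2=p;Z=np.array([0,0,1.]);u=np.array([np.cos(th),np.sin(th),0]);b=np.array([x,y,0])
    C1=b+Z*z1;C2=C1+u*D+Z*dz;E=C2*1;E[2]=.15
    return np.vstack([[b+Z*.1],arc(b+Z*.1,C1,C2,abs(r1)+1e-4),arc(C1,C2,E,abs(r2)+1e-4),[E]])
trays=[ray(t,(e,r)) for r,a,b in tp if r>=346 for e in (a-.5,b+.5)]
keep=[i for i,q in enumerate(pts) if not(q[1]<112 and q[0]<362) and q[1]<262]
rays=[rays[i] for i in keep]
sc=np.array([.01,.01,.2,.03,.02,.02,.002,.02,.02])
def tryfit(freeze_dz,ths):
    best=None
    for th in ths:
        x0=np.array([.253,.091,th,.16,.52,0,.0125,.03,.05])
        M=[0,1,2,3,4,6,7,8] if freeze_dz else list(range(9))
        def ff(q): x=x0.copy();x[M]=q;return f(x)
        try:o=least_squares(ff,x0[M],x_scale=sc[M],loss='soft_l1',f_scale=.7)
        except Exception as e: print(e);continue
        if best is None or o.cost<best[0]:
            x=x0.copy();x[M]=o.x;best=(o.cost,x,np.sqrt(np.mean(ff(o.x)**2)),np.percentile(abs(ff(o.x)),95),np.sqrt(np.diag(np.linalg.pinv(o.jac.T@o.jac))))
    print(best[0].round(1),best[1].round(4),"rms",best[2].round(2),best[3].round(2),"sd",best[4].round(4));return best[1]
a=tryfit(True,(1.,1.5,2.));b=tryfit(False,(1.,1.5,2.))
np.save("tapc.npy",np.array([a,b]))
for p in (a,b):
    P=curve(p);print(P[:,2].max())
Q=np.array([proj(s,q) for q in curve(b)]);v=im.copy();cv2.polylines(v,[Q.astype(int).reshape(-1,1,2)],False,(0,0,255),1);cv2.imwrite("pics/tapfit2.png",cv2.resize(v[90:340,270:400],None,fx=2.3,fy=2.3))
E
python3 tf2.py
```

```text
[(334, np.int64(154), np.int64(175)), (338, np.int64(150), np.int64(175)), (342, np.int64(147), np.int64(175)), (346, np.int64(143), np.int64(161)), (350, np.int64(140), np.int64(158)), (354, np.int64(136), np.int64(156)), (358, np.int64(133), np.int64(153)), (362, np.int64(129), np.int64(150)), (366, np.int64(126), np.int64(147)), (370, np.int64(122), np.int64(144)), (374, np.int64(120), np.int64(141)), (378, np.int64(115), np.int64(138)), (382, np.int64(113), np.int64(135))]
71.7 [ 0.2554  0.0878  1.9036  0.549   0.798   0.      0.0115 -0.0207 -0.0142] rms 1.45 2.17 sd [0.0009 0.0015 0.0006 0.     0.0006 0.0004 0.     0.    ]
71.4 [ 0.2554  0.0878  5.0451 -0.5302  1.2305 -0.4448  0.0115  0.0179  0.0737] rms 1.45 2.18 sd [9.00000e-04 1.50000e-03 6.00000e-04 3.48020e+00 1.18507e+01 8.50310e+00
 4.00000e-04 0.00000e+00 1.09570e+00]
0.7979679012299143
1.2099090991918224
```

View pics/tapfit2.png

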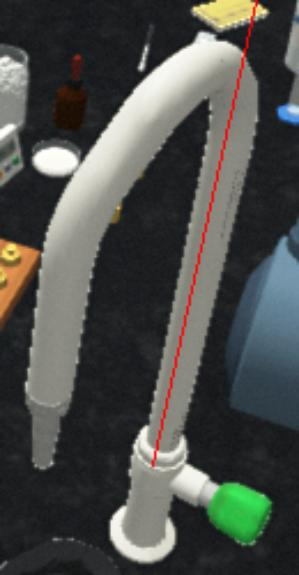

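```bash
sed -i "s/loss='soft_l1',f_scale=.7)/loss='soft_l1',f_scale=.7,bounds=(np.array([.23,.07,.6,.05,.4,-.08,.008,.001,.001])[M],np.array([.27,.11,2.6,.26,.62,.08,.02,.15,.15])[M]))/" tf2.py; python3 tf2.py | tail -4
```

```text
253.2 [0.2528 0.0912 1.5527 0.1902 0.5274 0.     0.0129 0.0916 0.0662] rms 3.23 4.15 sd [0.0003 0.0007 0.0109 0.0038 0.002  0.0001 0.0041 0.0032]
231.6 [ 0.2528  0.0912  1.5331  0.1831  0.5563 -0.0544  0.013   0.0888  0.0489] rms 3.26 4.66 sd [0.0003 0.0007 0.012  0.0038 0.0047 0.0083 0.0001 0.0037 0.0051]
0.527354642274842
0.5259784935283497
```

View pics/tapfit2.png

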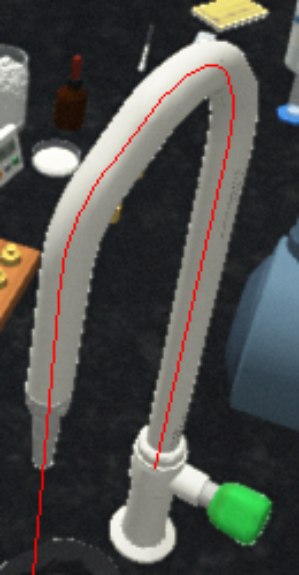

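```bash
cat > clr.py <<'E'
import numpy as np,sys
from scipy.optimize import fsolve
exec(open("tf2.py").read().split("def arc")[1].join(["def arc",""]).split("trays=")[0]) if 0 else None
src=open("tf2.py").read();i=src.index("def arc");j=src.index("trays=[ray(t,(e,r)) for r,a,b in tp if");exec(src[i:j])
TP=np.load("tapc.npy")[1]
A,B,C,HD,E,H,L=.489,.39,0,-.093,.0633,.258,.1755
def load():
    global A,B,C,HD,E
    try:A,B,C,HD,E=np.load("kin.npy")
    except Exception:pass
load()
def fk(j1,j2,f):  # f forearm angle below horizontal, rad
    r=A*np.sin(j2)+B*np.cos(f)+C;z=HD+A*np.cos(j2)-B*np.sin(f)
    return np.array([r*np.cos(j1)-E*np.sin(j1),r*np.sin(j1)+E*np.cos(j1),z])
def ik(p):
    R=np.hypot(p[0],p[1]);r=np.sqrt(R*R-E*E);j1=np.arctan2(p[1],p[0])-np.arcsin(E/R)
    s=fsolve(lambda q:[A*np.sin(q[0])+B*np.cos(q[1])+C-r,HD+A*np.cos(q[0])-B*np.sin(q[1])-p[2]],[.4,.5]);return j1,s[0],s[1]
def segs(P): return P[:-1],P[1:]
def samp(P,n=12): return np.vstack([a+(b-a)*np.linspace(0,1,n)[:,None] for a,b in zip(*segs(P))])
TAP=samp(curve(TP),10)
def clear(p,Lf=.063,verbose=False):
    j1,j2,f=ik(p);fw=np.array([np.cos(j1),np.sin(j1),0]);lf=np.array([-np.sin(j1),np.cos(j1),0]);Z=np.array([0,0,1.])
    S=lf*L+Z*H;El=S+A*(fw*np.sin(j2)+Z*np.cos(j2));W=El+lf*(Lf-L)+B*(fw*np.cos(f)-Z*np.sin(f))
    out={}
    for n,(a,b,rad) in dict(upper=(S,El,.0405),elbow=(El+lf*.06,El+lf*(Lf-.06-L),.055),fore=(El+lf*(Lf-L),W,.05)).items():
        X=a+(b-a)*np.linspace(0,1,200)[:,None];d=np.linalg.norm(X[:,None]-TAP[None],axis=2)
        k=np.unravel_index(d.argmin(),d.shape);out[n]=(round(d.min()-rad-TP[6],4))
    return out,np.degrees([j1,j2,f]).round(1)
if __name__=="__main__":
    for p in [(.296,-.384,.268),(.4,-.25,.25),(.48,-.2,.25),(.53,-.1,.25),(.5615,-.033,.25),(.5615,-.033,.15),(.5615,-.033,.076),(.553,-.04,.078),(.55,-.038,.095),(.493,-.27,.2),(.493,-.27,.08)]: print(p,clear(p))
E
python3 clr.py
```

```text
(0.296, -0.384, 0.268) ({'upper': np.float64(0.0357), 'elbow': np.float64(0.1791), 'fore': np.float64(0.2659)}, array([-59.9,  12.8,  17.3]))
(0.4, -0.25, 0.25) ({'upper': np.float64(0.0486), 'elbow': np.float64(0.1508), 'fore': np.float64(0.2236)}, array([-39.7,  12. ,  20.3]))
(0.48, -0.2, 0.25) ({'upper': np.float64(0.0437), 'elbow': np.float64(0.1351), 'fore': np.float64(0.2019)}, array([-29.6,  17.4,  18.5]))
(0.53, -0.1, 0.25) ({'upper': np.float64(0.0547), 'elbow': np.float64(0.1271), 'fore': np.float64(0.1682)}, array([-17.4,  19.6,  17.6]))
(0.5615, -0.033, 0.25) ({'upper': np.float64(0.0569), 'elbow': np.float64(0.1204), 'fore': np.float64(0.1472)}, array([-9.8, 22.2, 16.4]))
(0.5615, -0.033, 0.15) ({'upper': np.float64(0.031), 'elbow': np.float64(0.1006), 'fore': np.float64(0.1265)}, array([-9.8, 26.8, 29.8]))
(0.5615, -0.033, 0.076) ({'upper': np.float64(0.0027), 'elbow': np.float64(0.0843), 'fore': np.float64(0.1165)}, array([-9.8, 31.7, 39.3]))
(0.553, -0.04, 0.078) ({'upper': np.float64(0.0064), 'elbow': np.float64(0.0874), 'fore': np.float64(0.1183)}, array([-10.7,  30.8,  39.7]))
(0.55, -0.038, 0.095) ({'upper': np.float64(0.0154), 'elbow': np.float64(0.0919), 'fore': np.float64(0.1189)}, array([-10.5,  29.3,  37.7]))
(0.493, -0.27, 0.2) ({'upper': np.float64(0.0163), 'elbow': np.float64(0.1342), 'fore': np.float64(0.2141)}, array([-35.2,  24.1,  23.1]))
(0.493, -0.27, 0.08) ({'upper': np.float64(-0.0003), 'elbow': np.float64(0.1371), 'fore': np.float64(0.2111)}, array([-35.2,  31.4,  38.8]))
```

```bash
python3 -m creep '[{"travel":[2.5,2.5,0],"yaw":0,"fingers":0},{"travel":[5,5,0],"yaw":0,"fingers":0},{"travel":[7.5,7.5,0],"yaw":0,"fingers":0},{"travel":[10,10,0],"yaw":0,"fingers":0},{"travel":[10,10,0],"yaw":0,"fingers":0}]'
python3 - <<'E'
from plant import *
s=sense();print(s['joint_pos'].round(3),s['tcp_pos'].round(4))
E
python3 -m creep '[{"travel":[2.5,2.5,0],"yaw":0,"fingers":0},{"travel":[5,5,0],"yaw":0,"fingers":0},{"travel":[7.5,7.5,0],"yaw":0,"fingers":0},{"travel":[7.5,7.5,0],"yaw":0,"fingers":0},{"travel":[7.5,7.5,0],"yaw":0,"fingers":0}]'
python3 - <<'E'
from plant import *
s=sense();print(s['joint_pos'].round(3),s['tcp_pos'].round(4))
E
python3 -m creep '[{"travel":[1.5,2.5,-2],"yaw":0,"fingers":0},{"travel":[3,5,-4],"yaw":0,"fingers":0},{"travel":[4.5,7.5,-6],"yaw":0,"fingers":0},{"travel":[4.5,7.5,-6],"yaw":0,"fingers":0},{"travel":[4.5,7.5,-6],"yaw":0,"fingers":0}]'
python3 - <<'E'
from plant import *
s=sense();print(s['joint_pos'].round(3),s['tcp_pos'].round(4))
E
```

```text
time_s: 1.88
tcp_pos: [0.3987, -0.28, 0.2677]
orientation: [-179.8, 0.1, -72.3]
force: [-0.9, -0.7, -0.1]
gripper_width: -0.0
[-42.657  11.093  -6.824  72.106   0.188 119.64 ] [ 0.3987 -0.28    0.2677]
time_s: 2.3
tcp_pos: [0.4744, -0.2042, 0.2675]
orientation: [-179.9, 0.1, -72.1]
force: [0.1, -0.2, -0.6]
gripper_width: 0.0001
[-30.424  14.47   -2.521  73.011   0.164 131.697] [ 0.4744 -0.2042  0.2675]
time_s: 2.72
tcp_pos: [0.518, -0.1292, 0.2061]
orientation: [179.9, 0.2, -72.1]
force: [0.2, 0.1, 0.5]
gripper_width: 0.0002
[-2.08740e+01  1.78770e+01 -7.04300e+00  6.52520e+01  1.16000e-01
  1.41205e+02] [ 0.518  -0.1292  0.2061]
```

```bash
cat > kfit.py <<'E'
import numpy as np
from scipy.optimize import least_squares
D=np.array([[-78.913,21.661,4.561,.17188826,-.54804345,.24735872],[-59.84,10.76,-7.21,.296,-.3836,.2679],[-42.657,11.093,-6.824,.3987,-.28,.2677],[-30.424,14.47,-2.521,.4744,-.2042,.2675],[-20.874,17.877,-7.043,.518,-.1292,.2061]])
def f(q):
    A,B,C,HD,E,al=q;o=[]
    for j1,j2,j3,x,y,z in D:
        a,b,c=np.radians([j1,j2,j2-j3]);c+=al;r=A*np.sin(b)+B*np.cos(c)+C;zz=HD+A*np.cos(b)-B*np.sin(c)
        o+=[r*np.cos(a)-E*np.sin(a)-x,r*np.sin(a)+E*np.cos(a)-y,zz-z]
    return np.array(o)*1000
for lockC in (1,0):
    g=(lambda q:f([q[0],q[1],0,q[2],q[3],0])) if lockC else (lambda q:f([*q,0]))
    o=least_squares(g,[.48,.39,-.09,.063] if lockC else [.48,.35,.04,-.09,.063]);print(o.x.round(4),g(o.x).round(1))
np.save("kin.npy",o.x if not lockC else None)
E
python3 kfit.py; python3 clr.py
python3 - <<'E'
from plant import *
import cv2
for n in ("top","side"): cv2.imwrite(f"pics/{n}3.png",read_camera(n)["color"][:,:,::-1])
E
```

```text
[ 0.5071  0.4055 -0.1051  0.0637] [ 1.2 -3.7 -0.4  0.5  0.3  0.  -0.  -0.7  0.   1.5 -1.4 -0.1 -6.2  2.3
  0.5]
[ 0.5039  0.3867  0.0186 -0.1081  0.0637] [ 1.1 -3.2 -0.9  0.6  0.1 -0.3  0.1 -0.8 -0.4  1.4 -1.3 -0.8 -5.7  2.
  2.4]
(0.296, -0.384, 0.268) ({'upper': np.float64(0.0365), 'elbow': np.float64(0.1902), 'fore': np.float64(0.2752)}, array([-59.9,  10.8,  17.9]))
(0.4, -0.25, 0.25) ({'upper': np.float64(0.0549), 'elbow': np.float64(0.1682), 'fore': np.float64(0.2318)}, array([-39.8,  10. ,  20.9]))
(0.48, -0.2, 0.25) ({'upper': np.float64(0.0522), 'elbow': np.float64(0.1542), 'fore': np.float64(0.212)}, array([-29.7,  15.2,  19.3]))
(0.53, -0.1, 0.25) ({'upper': np.float64(0.0658), 'elbow': np.float64(0.1491), 'fore': np.float64(0.1792)}, array([-17.5,  17.3,  18.5]))
(0.5615, -0.033, 0.25) ({'upper': np.float64(0.0698), 'elbow': np.float64(0.1439), 'fore': np.float64(0.1596)}, array([-9.9, 19.9, 17.4]))
(0.5615, -0.033, 0.15) ({'upper': np.float64(0.0435), 'elbow': np.float64(0.1227), 'fore': np.float64(0.1354)}, array([-9.9, 24.5, 31.2]))
(0.5615, -0.033, 0.076) ({'upper': np.float64(0.0149), 'elbow': np.float64(0.1044), 'fore': np.float64(0.1238)}, array([-9.9, 29.6, 41.1]))
(0.553, -0.04, 0.078) ({'upper': np.float64(0.0183), 'elbow': np.float64(0.1076), 'fore': np.float64(0.1251)}, array([-10.7,  28.7,  41.4]))
(0.55, -0.038, 0.095) ({'upper': np.float64(0.0274), 'elbow': np.float64(0.1127), 'fore': np.float64(0.1258)}, array([-10.6,  27.2,  39.3]))
(0.493, -0.27, 0.2) ({'upper': np.float64(0.0228), 'elbow': np.float64(0.15), 'fore': np.float64(0.2249)}, array([-35.2,  21.9,  24.4]))
(0.493, -0.27, 0.08) ({'upper': np.float64(0.0038), 'elbow': np.float64(0.1504), 'fore': np.float64(0.2193)}, array([-35.2,  29.2,  40.6]))
```

View pics/side3.png

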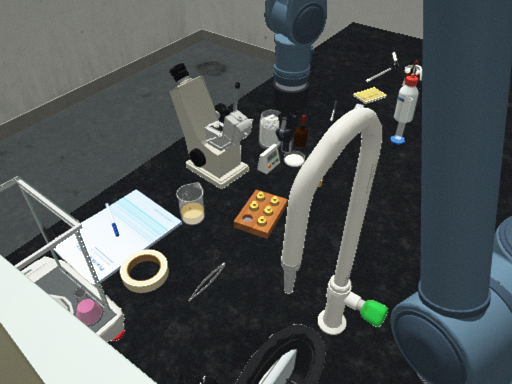

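View pics/top3.png

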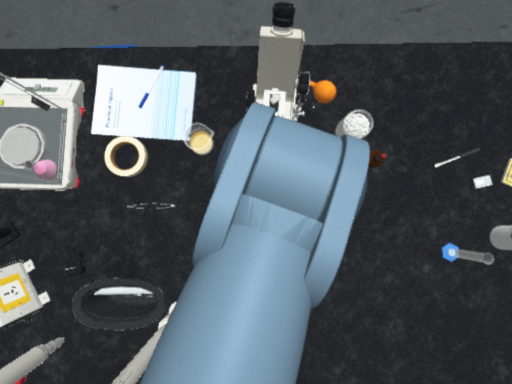

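Run:
```python
from plant import *
for k in range(3):
    s=sense();print(s['time_s'],s['joint_pos'].round(3),s['tcp_pos'].round(4),s['qvel'].round(1))
    read_camera("side")
```

```text
2.8167 [-2.09870e+01  1.77810e+01 -6.89800e+00  6.52790e+01  1.17000e-01
  1.41221e+02] [ 0.5189 -0.1306  0.2079] [-0.5 -0.7  0.9 -0.1  0.2  0.3]
2.8667 [-2.10070e+01  1.77580e+01 -6.86400e+00  6.52750e+01  1.25000e-01
  1.41231e+02] [ 0.5192 -0.1309  0.2084] [-0.2 -0.2  0.4 -0.1  0.2  0.2]
2.9167 [-2.10060e+01  1.77470e+01 -6.84900e+00  6.52670e+01  1.37000e-01
  1.41239e+02] [ 0.5195 -0.1309  0.2086] [ 0.2 -0.1  0.1 -0.1  0.1  0.3]
```

```bash
python3 -m creep '[{"travel":[1,2.5,0],"yaw":0,"fingers":0},{"travel":[2,5,0],"yaw":0,"fingers":0},{"travel":[3,7.5,-0.5],"yaw":0,"fingers":0},{"travel":[3.8,9.6,-0.9],"yaw":0,"fingers":0},{"travel":[3.8,9.6,-0.9],"yaw":0,"fingers":0}]'
python3 - <<'E'
from plant import *
import cv2
for k in range(3):
    s=sense();print(s['time_s'],s['joint_pos'].round(3),s['tcp_pos'].round(4),s['qvel'].round(1),s['orientation'].round(2))
    c=read_camera("side" if k<2 else "wrist")
    cv2.imwrite(f"pics/{['s','s','w'][k]}4.png",c["color"][:,:,::-1])
E
```

```text
time_s: 3.38
tcp_pos: [0.5584, -0.0324, 0.1996]
orientation: [-179.7, 0.1, -72.1]
force: [-0.8, -0.0, 0.6]
gripper_width: 0.0
3.3833 [ -9.935  20.603  -4.117  65.072   0.21  152.151] [ 0.5584 -0.0324  0.1996] [-2.8 -0.8 -0.6  0.9 -3.  -2.6] [-1.7972e+02  9.0000e-02 -7.2090e+01]
3.4333 [-1.00590e+01  2.05640e+01 -4.13400e+00  6.51030e+01  1.11000e-01
  1.52079e+02] [ 0.5579 -0.0341  0.1999] [-2.1 -0.6 -0.3  0.4 -1.1 -0.6] [-1.7977e+02  1.0000e-02 -7.2140e+01]
3.4833 [-1.01490e+01  2.05410e+01 -4.14700e+00  6.51130e+01  8.10000e-02
  1.52065e+02] [ 0.5577 -0.0351  0.2   ] [-1.4 -0.5 -0.2  0.1 -0.2 -0. ] [-1.7978e+02 -2.0000e-02 -7.2210e+01]
```

View pics/s4.png

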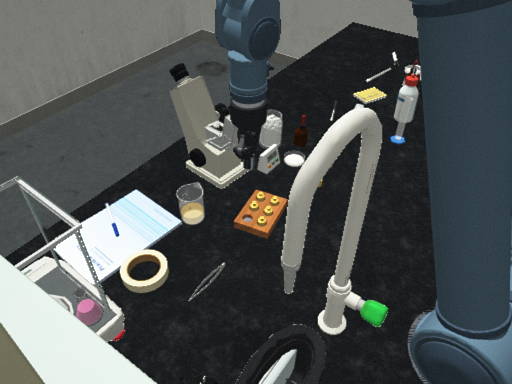

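View pics/w4.png

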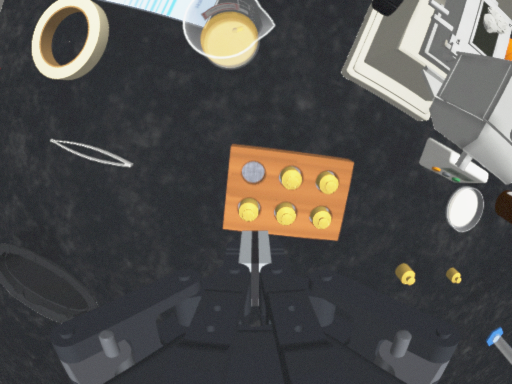

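```bash
python3 - <<'E'
import re
s=open('kfit.py').read()
s=re.sub(r"D=np.array\(.*\)\n","D=np.array([[-78.913,21.661,4.561,.17188826,-.54804345,.24735872],[-59.84,10.76,-7.21,.296,-.3836,.2679],[-21.007,17.758,-6.864,.5192,-.1309,.2084],[-21.006,17.747,-6.849,.5195,-.1309,.2086],[-10.059,20.564,-4.134,.5579,-.0341,.1999],[-10.149,20.541,-4.147,.5577,-.0351,.2]])\n",s,1)
open('kfit.py','w').write(s)
E
python3 kfit.py; python3 clr.py | tail -7
cat > w.py <<'E'
from plant import *
from h import *
from scipy.spatial.transform import Rotation as Ro
def wray(c,st,uv):
    K=c["intrinsics"];d=np.array([uv[0]-K[0,2],uv[1]-K[1,2]])/K[0,0];r=np.hypot(*d)
    v=np.array([*(d/r*np.sin(r)),np.cos(r)]);M=c["T_tool_cam"]
    R=Ro.from_euler('xyz',st["orientation"],degrees=True).as_matrix()
    return st["tcp_pos"]+R@M[:3,3],R@M[:3,:3]@v
def wz(c,st,uv,z):
    o,d=wray(c,st,uv);return o+d*(z-o[2])/d[2]
E
python3 - <<'E'
from w import *
st=sense();c=read_camera("wrist")
print(st["tcp_pos"])
for n,uv,z in [("gap floor",(254,173),.011),("stray top",(402,270),.030),("stray",(405,274),.018),("small",(454,275),.015),("k",(249,210),.036)]: print(n,wz(c,st,uv,z).round(4))
cv2.imwrite("pics/w5.png",cv2.resize(c["color"][130:300,215:480,::-1],None,fx=3,fy=3,interpolation=2))
s=read_camera("side");print(proj(s,st["tcp_pos"]-[0,0,.017]))
E
```

```text
[ 0.5288  0.4036 -0.1266  0.0637] [ 2.3 -9.8 -1.2  1.5 -1.7  0.5 -3.3  1.   0.4 -3.6  1.   0.4 -2.8  0.3
 -0.1 -2.9  0.5 -0. ]
[ 0.5209  0.38    0.0244 -0.1281  0.0637] [ 2.1 -8.7 -3.   1.8 -2.1 -1.5 -2.8  0.8  1.3 -3.2  0.8  1.3 -2.7  0.3
  1.  -2.7  0.4  1. ]
(0.5615, -0.033, 0.25) ({'upper': np.float64(0.0732), 'elbow': np.float64(0.1611), 'fore': np.float64(0.1745)}, array([-9.9, 19.3, 17.4]))
(0.5615, -0.033, 0.15) ({'upper': np.float64(0.0476), 'elbow': np.float64(0.1408), 'fore': np.float64(0.1486)}, array([-9.9, 23.8, 31.5]))
(0.5615, -0.033, 0.076) ({'upper': np.float64(0.0196), 'elbow': np.float64(0.123), 'fore': np.float64(0.1358)}, array([-9.9, 28.8, 41.7]))
(0.553, -0.04, 0.078) ({'upper': np.float64(0.0227), 'elbow': np.float64(0.1261), 'fore': np.float64(0.1367)}, array([-10.7,  27.9,  42. ]))
(0.55, -0.038, 0.095) ({'upper': np.float64(0.0317), 'elbow': np.float64(0.1311), 'fore': np.float64(0.1377)}, array([-10.6,  26.4,  39.9]))
(0.493, -0.27, 0.2) ({'upper': np.float64(0.0247), 'elbow': np.float64(0.1672), 'fore': np.float64(0.238)}, array([-35.2,  21.2,  24.5]))
(0.493, -0.27, 0.08) ({'upper': np.float64(0.0056), 'elbow': np.float64(0.1668), 'fore': np.float64(0.2309)}, array([-35.2,  28.4,  41.1]))
[ 0.55755094 -0.03568454  0.20008903]
gap floor [ 0.5592 -0.0343  0.011 ]
stray top [ 0.5031 -0.2483  0.03  ]
stray [ 0.4937 -0.2659  0.018 ]
small [ 0.5083 -0.3592  0.015 ]
k [ 0.5257 -0.0396  0.036 ]
[248.61632331 167.45002796]<stdin>:3: DeprecationWarning: 'count' is passed as positional argument
```

View pics/w5.png

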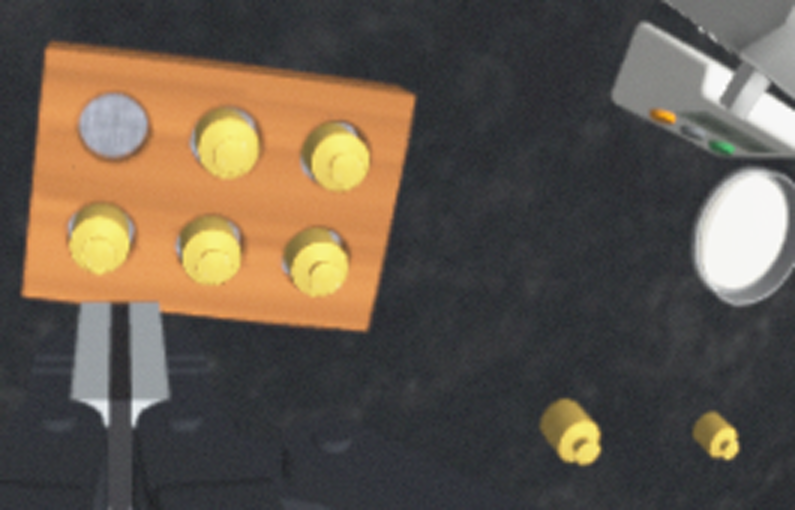

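```bash
cat > kfit2.py <<'E'
import numpy as np
from scipy.optimize import least_squares
D=np.array([[-78.913,21.618,4.641,73.018,0,.172,-.549,.248],[-59.84,10.76,-7.21,72.02,-.03,.296,-.3836,.2679],[-21.007,17.758,-6.864,65.275,.125,.5192,-.1309,.2084],[-10.149,20.541,-4.147,65.113,.081,.5577,-.0351,.2]])
h=.258
def f(q):
    A,B,Cc,d,E,al=q;o=[]
    for j1,j2,j3,j4,j5,x,y,z in D:
        a,b,c,p=np.radians([j1,j2,j2-j3,j2-j3+j4]);c+=al
        r=A*np.sin(b)+B*np.cos(c)+d*np.cos(p)+Cc;zz=h+A*np.cos(b)-B*np.sin(c)-d*np.sin(p)
        o+=[r*np.cos(a)-E*np.sin(a)-x,r*np.sin(a)+E*np.cos(a)-y,zz-z]
    return np.array(o)*1000
for al in (0,1):
  for cc in (0,1):
    def g(q):return f([q[0],q[1],q[2] if cc else 0,q[3],q[4],q[5] if al else 0])
    o=least_squares(g,[.48,.39,0,.37,.0637,0.]);print(al,cc,o.x.round(4),g(o.x).round(1))
for r in D: print(np.hypot(r[5],r[6]).round(4), np.degrees(np.arctan2(r[6],r[5]))-r[0])
E
python3 kfit2.py
```

```text
0 0 [ 0.522   0.4038 -0.7249  0.378   0.0635  0.    ] [ 1.6 -6.6 -0.7  0.9 -0.9  0.2 -4.5  1.3  0.4 -3.7  0.5  0.1]
0 1 [0.5161 0.3828 0.0214 0.38   0.0635 0.    ] [ 1.4 -5.8 -2.   1.1 -1.2 -1.  -3.9  1.1  1.6 -3.5  0.4  1.4]
1 0 [ 0.4995  0.3903  9.4318  0.4301  0.0635 -0.1831] [ 0.3  0.   0.2  0.2  0.2 -0.1 -0.1 -0.4 -0.1 -0.  -0.2 -0.1]
1 1 [ 0.4993  0.3892  0.0012  0.43    0.0635 -0.1828] [ 0.3  0.   0.1  0.3  0.2 -0.1 -0.1 -0.4  0.  -0.  -0.2  0. ]
0.5753 6.30861219185627
0.4845 7.495110983824269
0.5354 6.856564795848598
0.5588 6.5477218827765595
```

```bash
python3 - <<'E'
import numpy as np
np.save("kin.npy",np.array([.4995,.3903,0,.258-.4301,.0635]))
E
cat >> clr.py <<'E'
    print("stray opts")
    for p in [(.493,-.27,z) for z in (.08,.09,.1)]+[(.486,-.266,.088),(.484,-.270,.088),(.482,-.265,.088),(.484,-.264,.2),(.483,-.275,.088)]: print(p,clear(p))
E
python3 clr.py 2>/dev/null
```

```text
(0.296, -0.384, 0.268) ({'upper': np.float64(0.0365), 'elbow': np.float64(0.1861), 'fore': np.float64(0.2719)}, array([-59.9,  10.8,   7.4]))
(0.4, -0.25, 0.25) ({'upper': np.float64(0.0561), 'elbow': np.float64(0.1646), 'fore': np.float64(0.2419)}, array([-39.7,   9.6,  10.4]))
(0.48, -0.2, 0.25) ({'upper': np.float64(0.0527), 'elbow': np.float64(0.1504), 'fore': np.float64(0.2207)}, array([-29.6,  15.1,   8.9]))
(0.53, -0.1, 0.25) ({'upper': np.float64(0.0658), 'elbow': np.float64(0.1452), 'fore': np.float64(0.1917)}, array([-17.4,  17.4,   8. ]))
(0.5615, -0.033, 0.25) ({'upper': np.float64(0.0688), 'elbow': np.float64(0.1393), 'fore': np.float64(0.1714)}, array([-9.8, 20.1,  6.9]))
(0.5615, -0.033, 0.15) ({'upper': np.float64(0.0532), 'elbow': np.float64(0.1263), 'fore': np.float64(0.1492)}, array([-9.8, 22.8, 20.7]))
(0.5615, -0.033, 0.076) ({'upper': np.float64(0.0324), 'elbow': np.float64(0.111), 'fore': np.float64(0.1339)}, array([-9.8, 26.5, 30.6]))
(0.553, -0.04, 0.078) ({'upper': np.float64(0.0359), 'elbow': np.float64(0.1145), 'fore': np.float64(0.136)}, array([-10.7,  25
[... 868 characters left out ...]
6, -0.266, 0.088) ({'upper': np.float64(0.0139), 'elbow': np.float64(0.1447), 'fore': np.float64(0.2198)}, array([-35.3,  25. ,  29.6]))
(0.484, -0.27, 0.088) ({'upper': np.float64(0.0139), 'elbow': np.float64(0.1458), 'fore': np.float64(0.2212)}, array([-35.7,  25. ,  29.6]))
(0.482, -0.265, 0.088) ({'upper': np.float64(0.015), 'elbow': np.float64(0.1451), 'fore': np.float64(0.2199)}, array([-35.4,  24.6,  29.8]))
(0.484, -0.264, 0.2) ({'upper': np.float64(0.0288), 'elbow': np.float64(0.1471), 'fore': np.float64(0.2269)}, array([-35.2,  19.9,  14.5]))
(0.483, -0.275, 0.088) ({'upper': np.float64(0.0136), 'elbow': np.float64(0.1469), 'fore': np.float64(0.2229)}, array([-36.2,  25.2,  29.5]))
```

```bash
python3 -m creep '[{"travel":[0.1,0.1,-2.5],"yaw":0,"fingers":0},{"travel":[0.2,0.2,-5],"yaw":0,"fingers":0},{"travel":[0.2,0.2,-7],"yaw":0,"fingers":0},{"travel":[0.2,0.2,-8.5],"yaw":0,"fingers":0},{"travel":[0.2,0.2,-9],"yaw":0,"fingers":0}]'
python3 - <<'E'
from w import *
st=sense();c=read_camera("wrist");print(st["tcp_pos"],st["joint_pos"].round(2))
cv2.imwrite("pics/w6.png",c["color"][:,:,::-1])
s=read_camera("side");cv2.imwrite("pics/s6.png",s["color"][:,:,::-1]);print(sense()["tcp_pos"])
E
```

```text
time_s: 4.05
tcp_pos: [0.5574, -0.0349, 0.1078]
orientation: [-180.0, 0.1, -72.4]
force: [-0.1, -0.1, 1.0]
gripper_width: -0.0002
[ 0.55741765 -0.03494135  0.10776045] [-1.0140e+01  2.4360e+01 -1.2790e+01  5.2870e+01  8.0000e-02  1.5231e+02]
[ 0.55843283 -0.03483232  0.10941064]
```

View pics/w6.png

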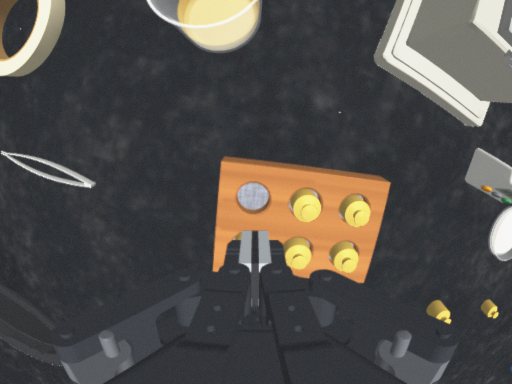

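View pics/s6.png

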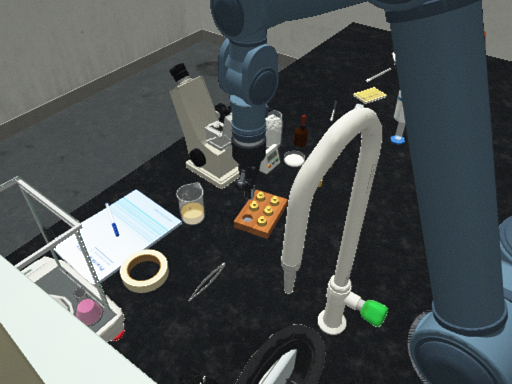

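Run:
```python
from w import *
st=sense();c=read_camera("wrist");s=read_camera("side");print(st["tcp_pos"])
print("gap wrist",wz(c,st,(253.5,196.5),.011),"k",wz(c,st,(312,213),.040),wz(c,st,(362,219),.040))
print("side: tip",proj(s,st["tcp_pos"]-[0,0,.017]),"gap",proj(s,np.array([.5603,-.0335,.022])))
print("hollow from side px", onz(s,(249,217),.022))
cv2.imwrite("pics/s7.png",cv2.resize(s["color"][150:250,200:320,::-1],None,fx=5,fy=5,interpolation=2))
```

```text
[ 0.55843283 -0.03483232  0.10941064]
gap wrist [ 0.56042869 -0.03299278  0.011     ] k [ 0.56958502 -0.07352431  0.04      ] [ 0.57619026 -0.11173503  0.04      ]
side: tip [248.36615824 196.89571941] gap [247.65493759 217.45123488]
hollow from side px [ 0.5585122  -0.03677369  0.022     ]
```

View pics/s7.png

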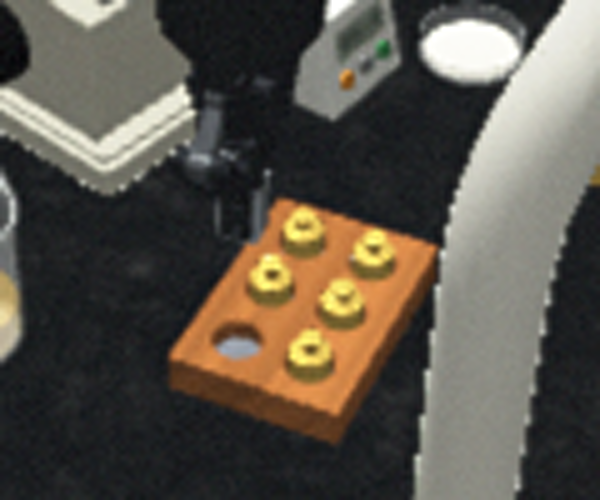

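```bash
python3 -m creep '[{"travel":[0.1,0.1,-1.5],"yaw":0,"fingers":0},{"travel":[0.2,0.1,-2.8],"yaw":0,"fingers":0},{"travel":[0.2,0.1,-3.3],"yaw":0,"fingers":0},{"travel":[0.2,0.1,-3.3],"yaw":0,"fingers":0},{"travel":[0.2,0.1,-3.3],"yaw":0,"fingers":0}]'
python3 - <<'E'
from w import *
for n in ("wrist","side"):
    c=read_camera(n);cv2.imwrite(f"pics/{n}8.png",cv2.resize(c["color"][150:250,200:320,::-1],None,fx=5,fy=5,interpolation=2))
print(sense()["tcp_pos"],sense()["time_s"])
E
```

```text
time_s: 4.67
tcp_pos: [0.5625, -0.0339, 0.079]
orientation: [-179.7, -0.1, -72.4]
force: [-0.1, 1.0, -0.0]
gripper_width: 0.0
[ 0.56292001 -0.0339182   0.07936447] 4.7667
```

View pics/side8.png

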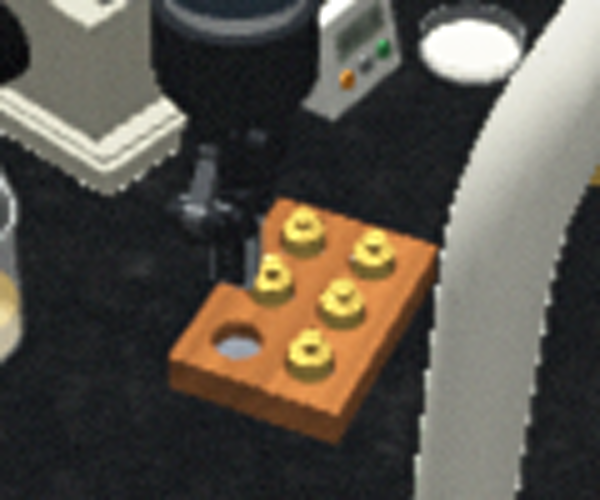

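View pics/wrist8.png

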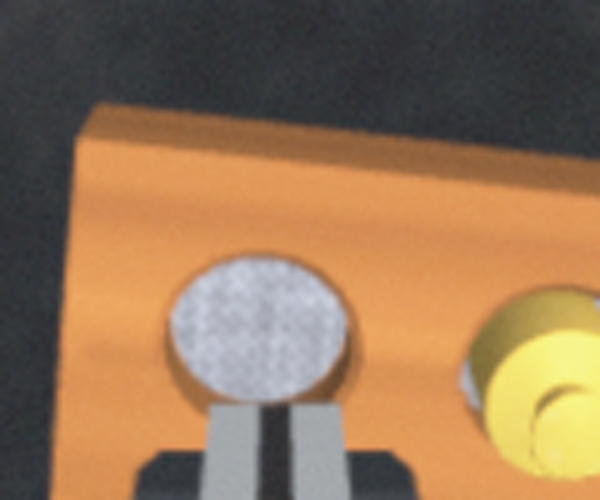

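Both views show the tips directly over the empty hollow (side zoom (238,338), wrist zoom (262,328)). I'll come down a few millimetres to stay inside 4 cm, then hold.

```bash
python3 -m creep '[{"travel":[-0.1,0,-0.5],"yaw":0,"fingers":0},{"travel":[-0.2,0,-0.5],"yaw":0,"fingers":0},{"travel":[-0.2,0,-0.5],"yaw":0,"fingers":0},{"travel":[-0.2,0,-0.5],"yaw":0,"fingers":0},{"travel":[-0.2,0,-0.5],"yaw":0,"fingers":0}]'
for i in 1 2 3; do python3 -m creep '[{"travel":[0,0,0],"yaw":0,"fingers":0},{"travel":[0,0,0],"yaw":0,"fingers":0},{"travel":[0,0,0],"yaw":0,"fingers":0},{"travel":[0,0,0],"yaw":0,"fingers":0},{"travel":[0,0,0],"yaw":0,"fingers":0}]'; done
```

```text
time_s: 5.18
tcp_pos: [0.5609, -0.0339, 0.0745]
orientation: [-179.6, -0.1, -72.4]
force: [0.3, -0.7, 0.2]
gripper_width: -0.0001
time_s: 5.6
tcp_pos: [0.561, -0.0339, 0.0745]
orientation: [-179.6, -0.1, -72.4]
force: [0.7, 0.9, -0.4]
gripper_width: -0.0005
time_s: 6.02
tcp_pos: [0.5609, -0.0339, 0.0745]
orientation: [-179.6, -0.1, -72.4]
force: [-0.8, 0.1, -0.8]
gripper_width: 0.0001
time_s: 6.43
tcp_pos: [0.5609, -0.0339, 0.0745]
orientation: [-179.6, -0.1, -72.4]
force: [0.1, 0.3, 0.0]
gripper_width: 0.0002
```

The hollow has been pointed at for about 1.5 s. Now I'll rise and go over to the larger weight.

```bash
python3 -m creep '[{"travel":[0,0,3],"yaw":0,"fingers":0},{"travel":[0,0,6],"yaw":0,"fingers":0},{"travel":[0,0,9],"yaw":0,"fingers":0},{"travel":[0,0,12],"yaw":0,"fingers":0},{"travel":[0,0,12.5],"yaw":0,"fingers":0}]'
python3 -m creep '[{"travel":[-0.8,-2.5,0.5],"yaw":0,"fingers":0},{"travel":[-1.6,-5,0.5],"yaw":0,"fingers":0},{"travel":[-2.4,-7.5,0.5],"yaw":0,"fingers":0},{"travel":[-3.2,-10,0.5],"yaw":0,"fingers":0},{"travel":[-4,-12,0.5],"yaw":0,"fingers":0}]'
python3 -m creep '[{"travel":[-0.8,-2.5,0],"yaw":0,"fingers":0},{"travel":[-1.6,-5,0],"yaw":0,"fingers":0},{"travel":[-2,-7,0],"yaw":0,"fingers":0},{"travel":[-2,-7,0],"yaw":0,"fingers":0},{"travel":[-2,-7,0],"yaw":0,"fingers":0}]'
python3 - <<'E'
from w import *
for n in ("wrist","side"):
    c=read_camera(n);cv2.imwrite(f"pics/{n}9.png",c["color"][:,:,::-1])
st=sense();print(st["tcp_pos"],st["time_s"],st["joint_pos"].round(2))
E
```

```text
time_s: 6.85
tcp_pos: [0.5638, -0.0344, 0.2052]
orientation: [-179.1, -0.4, -72.4]
force: [0.7, -0.0, 1.2]
gripper_width: -0.0001
time_s: 7.27
tcp_pos: [0.5233, -0.1559, 0.2099]
orientation: [-179.2, -0.4, -72.4]
force: [0.8, -0.4, -0.1]
gripper_width: 0.0
time_s: 7.68
tcp_pos: [0.5029, -0.2266, 0.2094]
orientation: [-179.2, -0.3, -72.5]
force: [0.3, 0.4, 0.1]
gripper_width: 0.0001
[ 0.50319736 -0.22519861  0.2095407 ] 7.7833 [-30.93  18.92  -5.05  65.24   0.42 131.47]
```

View pics/wrist9.png

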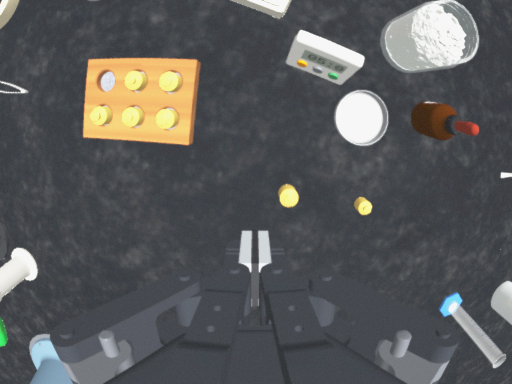

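View pics/side9.png

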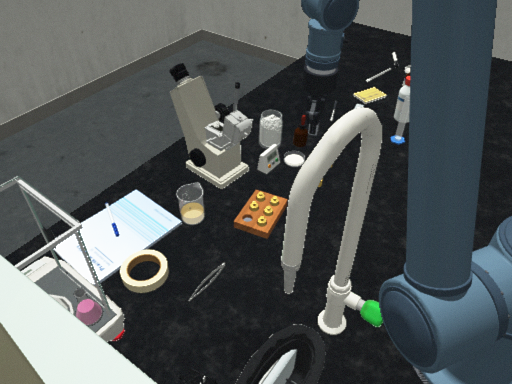

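Run:
```python
from w import *
st=sense();c=read_camera("wrist");print(st["tcp_pos"],st["orientation"])
hsv=cv2.cvtColor(c["color"],cv2.COLOR_RGB2HSV);m=cv2.inRange(hsv,(20,110,70),(35,255,255));m[:160]=0;m[230:]=0;m[:,:260]=0;m[:,400:]=0
n,l,s,ce=cv2.connectedComponentsWithStats(m)
for i in range(1,n):
    if s[i,4]>15: print(s[i],ce[i],wz(c,st,ce[i],.018).round(4))
cv2.imwrite("pics/w10.png",cv2.resize(c["color"][170:230,260:390,::-1],None,fx=6,fy=6,interpolation=2))
```

```text
[ 0.50319736 -0.22519861  0.2095407 ] [-179.1685292    -0.31317397  -72.39622451]
[279 185  21  23 179] [287.10055866 194.94972067] [ 0.494 -0.267  0.018]
[355 198  18  18 149] [361.9261745  206.02684564] [ 0.508  -0.3572  0.018 ]
```

View pics/w10.png

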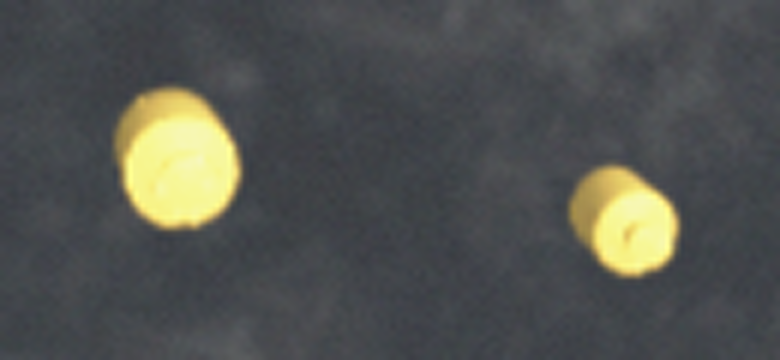

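The wrist view agrees with the top view: the larger weight is on the left at about (0.494,-0.268), px (287,195). The smaller one is on the right at about (0.508,-0.357), px (362,206). I'll approach the larger one in stages and watch the gap to the tap.

```bash
python3 -m creep '[{"travel":[-0.7,-2,-1],"yaw":0,"fingers":0},{"travel":[-1.4,-4,-2],"yaw":0,"fingers":0},{"travel":[-1.4,-4,-4],"yaw":0,"fingers":0},{"travel":[-1.4,-4,-6],"yaw":0,"fingers":0},{"travel":[-1.4,-4,-8]
,"yaw":0,"fingers":0}]'
python3 - <<'E'
from w import *
for n in ("wrist","side"):
    c=read_camera(n);cv2.imwrite(f"pics/{n}11.png",c["color"][:,:,::-1])
st=sense();print(st["tcp_pos"],st["time_s"],st["joint_pos"].round(2))
import subprocess
from clr import *
print(clear(st["tcp_pos"]),clear([.489,-.265,.085]))
E
```

```text
time_s: 8.25
tcp_pos: [0.4898, -0.2643, 0.1291]
orientation: [-179.1, -0.3, -72.3]
force: [-0.1, 0.4, 0.2]
gripper_width: -0.0001
[ 0.48730728 -0.2622671   0.12635826] 8.35 [-35.11  22.58 -12.56  54.5    0.48 127.16]
({'upper': np.float64(0.0198), 'elbow': np.float64(0.1445), 'fore': np.float64(0.2207)}, array([-34.9,  22.9,  24.5])) ({'upper': np.float64(0.0129), 'elbow': np.float64(0.1441), 'fore': np.float64(0.219)}, array([-35. ,  25.4,  29.8]))
```

View pics/wrist11.png

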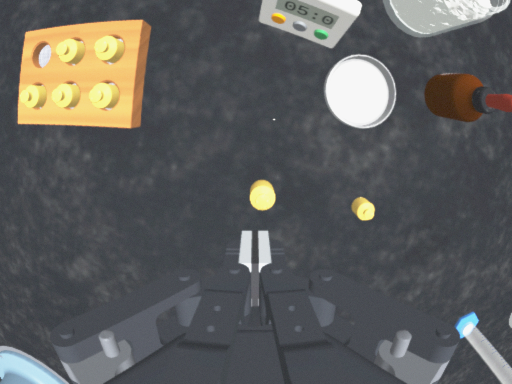

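View pics/side11.png

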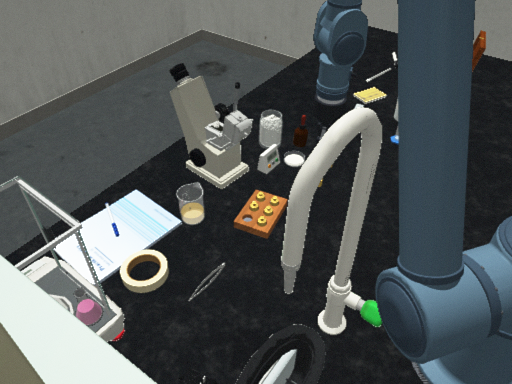

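```bash
python3 -m creep '[{"travel":[0.1,-0.2,-1.5],"yaw":0,"fingers":0},{"travel":[0.2,-0.4,-3],"yaw":0,"fingers":0},{"travel":[0.2,-0.4,-3.8],"yaw":0,"fingers":0},{"travel":[0.2,-0.4,-4],"yaw":0,"fingers":0},{"travel":[0.2,-0.4,-4],"yaw":0,"fingers":0}]'
python3 - <<'E'
from w import *
st=sense();c=read_camera("wrist");cv2.imwrite("pics/w12.png",c["color"][:,:,::-1])
s=read_camera("side");cv2.imwrite("pics/s12.png",s["color"][:,:,::-1])
print(st["tcp_pos"],sense()["tcp_pos"],st["time_s"],st["joint_pos"].round(2))
from clr import *
print(clear(st["tcp_pos"]))
E
```

```text
time_s: 8.77
tcp_pos: [0.4894, -0.2658, 0.0867]
orientation: [-179.4, 0.0, -72.2]
force: [-0.6, 0.4, -0.0]
gripper_width: 0.0
[ 0.48942538 -0.26575659  0.08665831] [ 0.48998478 -0.26641307  0.08748118] 8.7667 [-35.29  25.03 -15.23  49.4    0.49 126.94]
({'upper': np.float64(0.0129), 'elbow': np.float64(0.1442), 'fore': np.float64(0.2193)}, array([-35. ,  25.3,  29.6]))
```

View pics/w12.png

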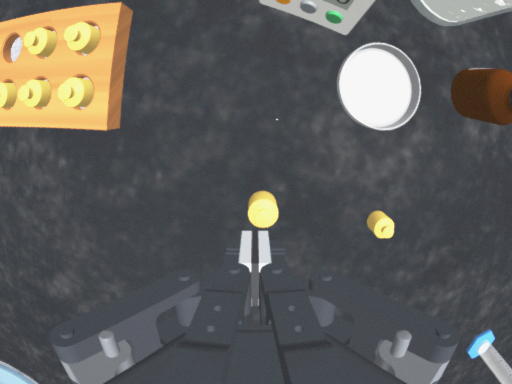

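View pics/s12.png

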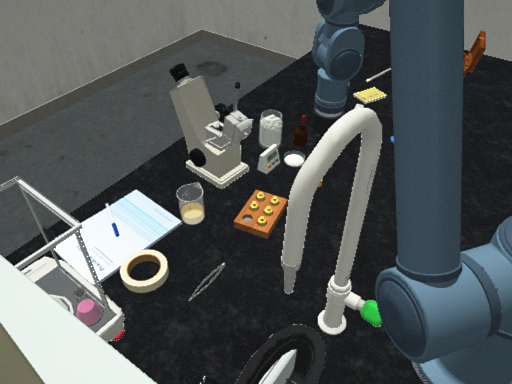

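Run:
```python
from w import *
st=sense();c=read_camera("wrist")
cv2.imwrite("pics/w13.png",cv2.resize(c["color"][180:260,220:320,::-1],None,fx=6,fy=6,interpolation=2))
print(st["tcp_pos"],wz(c,st,(263.5,212),.032),wz(c,st,(263.5,209.5),.03))
```

```text
[ 0.48998478 -0.26641307  0.08748118] [ 0.49684374 -0.27009118  0.032     ] [ 0.4978412  -0.26982579  0.03      ]
```

View pics/w13.png

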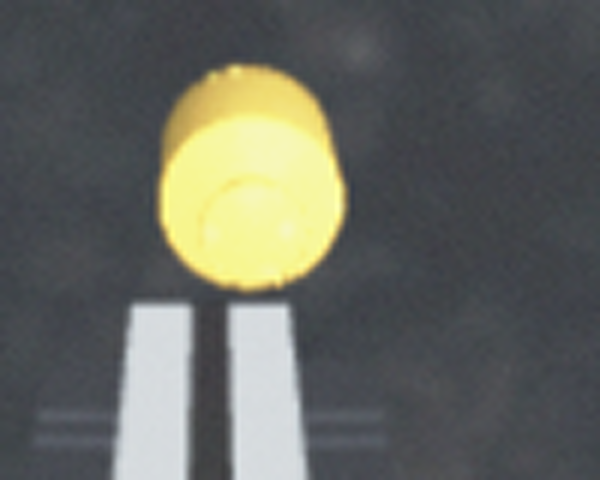

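```bash
python3 -m creep '[{"travel":[0.1,-0.2,-0.3],"yaw":0,"fingers":0},{"travel":[0.1,-0.2,-0.4],"yaw":0,"fingers":0},{"travel":[0.1,-0.2,-0.4],"yaw":0,"fingers":0},{"travel":[0.1,-0.2,-0.4],"yaw":0,"fingers":0},{"travel":[0.1,-0.2,-0.4],"yaw":0,"fingers":0}]'
for i in 1 2 3; do python3 -m creep '[{"travel":[0,0,0],"yaw":0,"fingers":0},{"travel":[0,0,0],"yaw":0,"fingers":0},{"travel":[0,0,0],"yaw":0,"fingers":0},{"travel":[0,0,0],"yaw":0,"fingers":0},{"travel":[0,0,0],"yaw":0,"fingers":0}]'; done
python3 - <<'E'
from w import *
st=sense();c=read_camera("wrist");print(st["tcp_pos"],st["orientation"])
hsv=cv2.cvtColor(c["color"],cv2.COLOR_RGB2HSV);m=cv2.inRange(hsv,(20,110,70),(35,255,255));m[:160]=0;m[260:]=0;m[:,:220]=0;m[:,420:]=0
n,l,s,ce=cv2.connectedComponentsWithStats(m)
for i in range(1,n):
    if s[i,4]>15: print(s[i],ce[i],wz(c,st,ce[i],.02).round(4))
cv2.imwrite("pics/w14.png",c["color"][:,:,::-1])
E
```

```text
time_s: 9.33
tcp_pos: [0.491, -0.2686, 0.0836]
orientation: [-179.3, -0.1, -72.3]
force: [0.0, -0.6, -0.3]
gripper_width: 0.0
time_s: 9.75
tcp_pos: [0.4911, -0.2686, 0.0836]
orientation: [-179.3, -0.1, -72.3]
force: [0.1, 0.1, 0.5]
gripper_width: -0.0001
time_s: 10.17
tcp_pos: [0.491, -0.2686, 0.0837]
orientation: [-179.3, -0.1, -72.3]
force: [-0.3, 0.2, -0.6]
gripper_width: 0.0
time_s: 10.58
tcp_pos: [0.491, -0.2686, 0.0836]
orientation: [-179.3, -0.1, -72.3]
force: [-0.2, -0.2, -0.4]
gripper_width: 0.0001
[ 0.49102879 -0.26857416  0.08363041] [-1.79331920e+02 -8.39563197e-02 -7.22562483e+01]
[243 193  31  38 332] [255.21987952 205.36445783] [ 0.4981 -0.2666  0.02  ]
[364 213  28  28 354] [375.12711864 225.4039548 ] [ 0.5094 -0.3548  0.02  ]
```

View pics/w14.png

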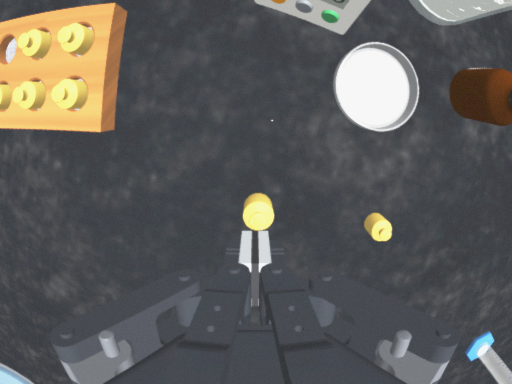

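Run:
```python
from plant import *
print(job_done()); print(sense()["tcp_pos"],sense()["time_s"])
```

```text
the job is handed in; nothing more can be done
None
the job is handed in; nothing more can be done
```

I pointed at the empty hollow, then at the larger loose weight, and handed the job in still pointing at it. The interface gave no verdict.

- **Empty hollow:** It is the block's far-left one, at about (0.560, -0.034). I held there for about 1.5 s with the closed fingertips about 36 mm above the mouth. All three cameras agreed on its position within about 4 mm.
- **Larger weight:** It stands at about (0.494, -0.269). I held for about 1.2 s before handing in, with the tips about 35 mm above its top and the tool about 3 mm off horizontally. The larger and smaller weights were clearly distinguishable in the top and wrist views. I never went near the smaller one, which is about 9 cm away.
- **Contact:** The force readings showed only noise (about 1 N or less), which is too coarse to rule out a contact as light as 0.3 N. The pictures show nothing displaced. I did not take a last overall picture to confirm every object's position.
- **Tap:** It stands close to the arm's upper link. My model, fitted from the pictures, put the smallest gap at about 12 mm, at the final pose. That gap is an estimate, not a measurement.
- **Disagreement:** The last automatic colour check on the larger weight came out 5 to 7 mm off, because it missed the bright top of the knob. I relied on the other measurements, which agreed within about 4 mm.

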